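# Register a terminal block and fit its feed-through bushings

## Robot

A 7-joint arm with a two-finger parallel gripper is mounted at the origin on a cart in front of the work surface, level with it; the furniture and walls round the work are solid. World frame = base frame: x ahead of the robot, y to its left, z up, the work surface at z = 0. Lengths are in mm, angles in rad, forces in N, time in s.
With the tool pointing down it reaches from about 350 to 900 mm from the base axis. Payload 8.1 kg.
Tool frame: the origin (TCP) lies at the very end of the fingers, on their centre line; the grasp point (between the pads) lies 19 mm behind it; z points along the fingers, y is the line along which they close (so a half turn about z gives the same grasp; the last joint's range is limited). The gripper opens to 85 mm and grips with 20 to 120 N. Pads are 22 mm wide; open, the fingers measure 114 mm over their backs; the gripper's body (76 mm by 85 mm) begins 54 mm behind the grasp point. The pads swing forward as they close: fully open they stand 13 mm farther back than shut.
Start: joints at [1.048, 0.434, 0.025, 1.573, -0.012, 1.134, -0.075], TCP at [254.715, -570.756, 202.123] pointing down, gripper open.
Joint ranges: [-2.62, 2.62], [-0.44, 2.09], [-1.27, 1.32], [0.08, 2.57], [-1.32, 4.46], [0.12, 2], [-2.74, 2.74]. Speed limits (rad/s): [2.22, 2.22, 3.01, 3.01, 3.14, 3.14, 3.14].

## Interface

Orientations are given as a rotation vector (axis times angle).
In Python, from bench import sensors, optics, close_job gives the robot as it stands.
- The arm moves only by the shell command python3 -m pendant 'ROWS' [FORCE]. ROWS is JSON, a list of rows, each an object with "delta_pos": the shift along the tool's x, y, z in m, a list of three; "turn": the turn about the tool's z in rad; "grip": the opening, from 0 (shut) to 1 (fully open). In form: [{"delta_pos": [tx, ty, tz], "turn": turn, "grip": grip}, ...]. A call has 1 to 10 rows; each row is the pose to reach, as a shift and turn from the pose commanded when the call began, along the tool's axes at that moment; what a row does not reach only later rows make up. A row lasts 1/12 s, in which the tool goes at most 41.7 mm and 7.16 degrees, less where a joint would pass 70% of its speed; a pose out of reach is approached as far as the arm can. A call with a gripper value outside its range is refused whole. The fingers move at their own pace and stop on an object; FORCE is the grip in N (left out, the last holds). Time passes only in rows, so rows that repeat a pose let the fingers close. It gives the time, the measured TCP pose, the force, the opening and the grip force at its end, in the units of the state.
- sensors.state(): the state, without advancing time (a new reading comes with each control period).
- optics.read_camera(name): name is "side" or "top" or "wrist"; returns a dict with "image" (420x560x3 uint8, red, green, blue), "intrinsics" (3x3 intrinsics, pixels), "k1" (the pictures are not rectified: a ray, as slopes to the right and down, at radius r is drawn at 1 + k1 r^2 times it, then the intrinsics apply), "R" (3x3) and "t" (3): a world point X has camera coordinates R X + t; the wrist camera has in their place "tool_from_camera" (4x4, takes a point from camera to tool coordinates, whose origin is the TCP and whose axes are the flange's). Camera axes: x right, y down, z forward; pixel columns grow to the right and rows downward; lengths in mm; the calibration is good to about 2 mm. A picture is of the moment at which its call begins: read the wrist's pose just before it. There is no depth.
- close_job(): hands the job in; it is judged then, once.
The state is a dict: "clock": time; "joint_positions": joint angles; "qd": joint speeds; "joint_torque": joint torques, N m; "tcp_pos": TCP position; "ee_rot": TCP orientation; "contact_force": force on the tool from outside, world axes, zero at the start; "torque": the same for the moment, N m; "finger_gap": finger opening in mm; "grip_force": force on a finger pad.
Only numpy, scipy, OpenCV 4.12 (cv2) and the standard library are available. Lean on these libraries where they do the work, as an engineer would, in place of code of your own. Each camera call takes 0.05 s, during which the arm holds its last target. There are 200 camera calls.

## Task

Push the grey terminal block home into the corner of the aluminium fixture, flat against both fences, and only then slide each bushing standing on the mat fully down into its own matching bore, one after another from the largest to the smallest, so that its head rests on the block. Some bushings may be missing: leave their bores empty. At the end the block must lie home against both fences with all the bushings in it, and the other things on the bench must stay where they are.

Things in the scene. Friction and masses are not known exactly. Their poses are not given: they have to be found in the camera images.
- corner_fixture: L of two fixed aluminium fences, 22 mm high, 14 mm thick. Origin: inner corner, at table level. Rear fence's stop face is this frame's plane x=0 (fence on its +x side, 220 mm long towards -y); left fence's is y=0 (fence on its +y side, 78 mm long towards -x). The block pushed home lies flat on both faces, axes parallel, origin at x=-37, y=-105 mm. Yaw within 0.15 rad of the world's.
- block: loose grey terminal block, 74 (x) x 210 (y) x 30 (z) mm, 0.6 to 0.9 kg, flat on the table in front of the fences; slides when pushed with 3 to 10 N. Origin: centre of its underside, z up, long side along y. Four upright through bores in a row along its middle, largest (bore 1) at the +y end, the end for the left fence.
- bore_1 (a point): centre of the mouth of bore 1 in the block's top face (30 mm above the table, block axes), 70 mm along the block's y from its centre; bore diameter 45.6 mm, straight down through the block
- bore_2 (a point): centre of the mouth of bore 2 in the block's top face (30 mm above the table, block axes), 15 mm along the block's y from its centre; bore diameter 39.6 mm, straight down through the block
- bore_3 (a point): centre of the mouth of bore 3 in the block's top face (30 mm above the table, block axes), -34 mm along the block's y from its centre; bore diameter 33.6 mm, straight down through the block
- bore_4 (a point): centre of the mouth of bore 4 in the block's top face (30 mm above the table, block axes), -77 mm along the block's y from its centre; bore diameter 27.6 mm, straight down through the block
- bushing_1: bushing for bore 1, upright on the mat (may be absent): brass shank 44 mm diameter, 28 mm long, 2 mm chamfer at the foot; white round head 52 mm diameter from 28 to 64 mm above the foot, grip here; brass stud on top up to 76 mm, stem 10 mm. 0.14 kg. Origin: centre of the foot, z up. Fully home the head rests on the block, foot 28 mm below the bore's mouth.
- bushing_2: bushing for bore 2, upright on the mat (may be absent): brass shank 38 mm diameter, 28 mm long, 2 mm chamfer at the foot; white round head 46 mm diameter from 28 to 64 mm above the foot, grip here; brass stud on top up to 76 mm, stem 10 mm. 0.14 kg. Origin: centre of the foot, z up. Fully home the head rests on the block, foot 28 mm below the bore's mouth.
- bushing_3: bushing for bore 3, upright on the mat (may be absent): brass shank 32 mm diameter, 28 mm long, 2 mm chamfer at the foot; white round head 40 mm diameter from 28 to 64 mm above the foot, grip here; brass stud on top up to 76 mm, stem 10 mm. 0.14 kg. Origin: centre of the foot, z up. Fully home the head rests on the block, foot 28 mm below the bore's mouth.
- bushing_4: bushing for bore 4, upright on the mat (may be absent): brass shank 26 mm diameter, 28 mm long, 2 mm chamfer at the foot; white round head 34 mm diameter from 28 to 64 mm above the foot, grip here; brass stud on top up to 76 mm, stem 10 mm. 0.14 kg. Origin: centre of the foot, z up. Fully home the head rests on the block, foot 28 mm below the bore's mouth.
- mat: thin fixed rubber mat, 200x200x3 mm, on which the bushings stand about 0.1 m apart; origin at the centre of its underside
- multimeter: yellow and black hand multimeter, 150x68x47 mm, lying on its back at the right; bystander, leave it where it is. Origin at the centre of its underside
- solder_spool: red spool of solder, 61x130x44 mm, at the right; bystander, leave it where it is. Origin at the centre of its underside
- scissors: orange scissors, 226 mm long, lying at the right; bystander, leave it where it is. Origin at the centre of its underside
- clear_box_1: very clear small open box (hard to see) holding small loose components, 65x93x32 mm, at the back between fixture and mat; bystander, leave it where it is. Origin at the centre of its underside
- side_cutters: red-handled side cutters, 127 mm, lying at the right front; bystander, leave it where it is. Origin at the centre of its underside
- braid_reel: flat reel of braid, 46 mm across, 7 mm high, between fixture and mat near the front edge; bystander, leave it where it is. Origin at the centre of its underside
- screwdriver_green: small screwdriver with green handle, 103 mm, lying at the right front; bystander, leave it where it is. Origin at the centre of its underside
- capacitor_axial: black axial capacitor lying on the mat among the bushings, body about 18x35 mm, 21 mm high, wires out to 87 mm; bystander, leave it where it is. Origin at the centre of its underside
Not all that is in view belongs to the job. Leave any blue look-alike of the bushing_3 alone.

How it is judged (in metres and radians):
On the way, in this order (a step that is already met when the one before it is completed fails the run):
1. the block is home against both fences (x of block in the frame of corner_fixture above -0.04 m and y of block in the frame of corner_fixture above -0.108 m and angle between the x axis of block and the x axis of corner_fixture, either way round below 0.03 rad and angle between block's own z axis and vertical below 0.03 rad), for 0.2 s.
2. bushing 1 is fully down in bore 1 (horizontal distance between bushing_1 and bore_1 below 0.003 m and z of bushing_1 in the frame of bore_1 below -0.0255 m and angle between the z axis of bushing_1 and the z axis of block, either way round below 0.05 rad), for 0.2 s.
3. bushing 2 is fully down in bore 2 (horizontal distance between bushing_2 and bore_2 below 0.003 m and z of bushing_2 in the frame of bore_2 below -0.0255 m and angle between the z axis of bushing_2 and the z axis of block, either way round below 0.05 rad), for 0.2 s.
4. bushing 3 is fully down in bore 3 (horizontal distance between bushing_3 and bore_3 below 0.003 m and z of bushing_3 in the frame of bore_3 below -0.0255 m and angle between the z axis of bushing_3 and the z axis of block, either way round below 0.05 rad), for 0.2 s.
5. bushing 4 is fully down in bore 4 (horizontal distance between bushing_4 and bore_4 below 0.003 m and z of bushing_4 in the frame of bore_4 below -0.0255 m and angle between the z axis of bushing_4 and the z axis of block, either way round below 0.05 rad), for 0.2 s.
At the end, for the whole second after the job is handed in: The block lies within 3 mm of home against both fences and within 0.03 rad of parallel to them, at rest and flat; every bushing present stands in its own bore, centred within 3 mm, its foot at least 25.5 mm below the bore's mouth, upright in the block within 0.05 rad (all of step 1 and all of step 2 and all of step 3 and all of step 4 and all of step 5 and linear speed of block below 0.02 m/s); the robot touches nothing.
It fails at once if one of the bystanders is moved more than 3 cm (distance of any of multimeter, solder_spool, scissors, clear_box_1, side_cutters, braid_reel, screwdriver_green, capacitor_axial from where it was at the start of the episode above 0.03 m).
Of bushing_1, bushing_2, bushing_3, bushing_4 only 3 to 4 are there at a start; the rules pass over those that are not, and their reading is None.
At some moment in a run one of block may be knocked a few centimetres aside while the robot is not near it.
It also fails if it takes over 210 s, if anything falls off the work surface, if the arm or the gripper's body presses on something with over 40 N, if the wrist force passes 120 N, or if a joint passes its speed limit or range.

## Working session

There is one attempt and no reset: what is moved stays moved. The work goes in short steps, Python scripts to look and compute and a shell command to move; the robot and the scene stay as the last step left them, time stands still between calls to the robot, and variables do not carry over. Pictures are saved under pics/ and viewed, at most 14 in all, crops included, and the job is handed in when it is done.

```bash
ls; mkdir -p pics; cat > h.py <<'E'
import numpy as np, cv2, json
from scipy.spatial.transform import Rotation as Ro
from scipy.optimize import least_squares
from bench import sensors, optics
def cap(name, fn=None):
    s=sensors.state(); c=optics.read_camera(name)
    if fn: cv2.imwrite('pics/'+fn, c['image'][:,:,::-1])
    K=np.array(c['intrinsics'])
    if name=='wrist':
        T=np.array(c['tool_from_camera']); Rt=Ro.from_rotvec(s['ee_rot']).as_matrix()
        Rw=Rt@T[:3,:3]; o=Rt@T[:3,3]+np.array(s['tcp_pos'])
    else:
        Rw=np.array(c['R']).T; o=-Rw@np.array(c['t'])
    return dict(img=c['image'],K=K,k1=c['k1'],Rw=Rw,o=o)
def save(c,name): np.savez('pics/'+name+'.npz',**c)
def load(name): return dict(np.load('pics/'+name+'.npz'))
def ray(c,u,v):
    K=c['K']; d=np.array([(u-K[0,2])/K[0,0],(v-K[1,2])/K[1,1]]); s=d.copy()
    for _ in range(20): s=d/(1+c['k1']*(s@s))
    w=c['Rw']@np.array([s[0],s[1],1]); return w/np.linalg.norm(w)
def onz(c,u,v,z):
    w=ray(c,u,v); return c['o']+w*(z-c['o'][2])/w[2]
def proj(c,X):
    p=c['Rw'].T@(np.array(X,float)-c['o']); s=p[:2]/p[2]; s=s*(1+c['k1']*(s@s)); return c['K'][:2,:2]@s+c['K'][:2,2]
def tri(cs,uvs):
    A=np.zeros((3,3));b=np.zeros(3)
    for c,(u,v) in zip(cs,uvs):
        w=ray(c,u,v);P=np.eye(3)-np.outer(w,w);A+=P;b+=P@c['o']
    return np.linalg.solve(A,b)
E
python3 - <<'E'
from h import *
for n in ['top','side','wrist']:
    c=cap(n,n+'0.png'); save(c,n+'0'); print(n,c['o'].round(),c['K'].round(1).tolist(),c['k1'],c['Rw'].round(2).tolist())
s=sensors.state();print({k:np.round(v,3).tolist() for k,v in s.items()})
E
```

```text
pics
top [ 364.  -41. 1271.] [[402.3, 0.0, 276.4], [0.0, 402.3, 209.3], [0.0, 0.0, 1.0]] -0.041168346379204926 [[-0.01, -1.0, 0.09], [-1.0, 0.01, 0.02], [-0.02, -0.09, -1.0]]
side [266. 942. 902.] [[395.9, 0.0, 283.8], [0.0, 395.9, 211.4], [0.0, 0.0, 1.0]] -0.09744353418980879 [[-0.98, -0.15, 0.16], [-0.22, 0.64, -0.74], [0.01, -0.75, -0.66]]
wrist [ 326. -538.  374.] [[336.6, 0.0, 281.2], [0.0, 336.6, 206.7], [0.0, 0.0, 1.0]] -0.05772329523650562 [[0.41, -0.87, -0.28], [-0.91, -0.39, -0.12], [-0.0, 0.3, -0.95]]
{'clock': 0.15, 'joint_positions': [1.048, 0.435, 0.025, 1.574, -0.012, 1.134, -0.075], 'qd': [0.0, -0.0, 0.001, -0.002, 0.001, -0.0, -0.0], 'joint_torque': [0.001, -67.089, 1.026, -31.645, 0.016, 0.009, 0.0], 'tcp_pos': [254.53, -570.368, 201.511], 'ee_rot': [-3.072, -0.654, 0.001], 'contact_force': [-0.807, 0.399, 0.757], 'torque': [0.03, 0.013, -0.004], 'grip_force': 0.0, 'finger_gap': 85.05}
```

```bash
python3 - <<'E'
import cv2
for n in ['top0','side0']:
    i=cv2.imread(f'pics/{n}.png'); cv2.imwrite(f'pics/{n}b.png',cv2.resize(i,(800,600),interpolation=cv2.INTER_CUBIC))
E
```

```text
(no output)
```

View pics/top0b.png

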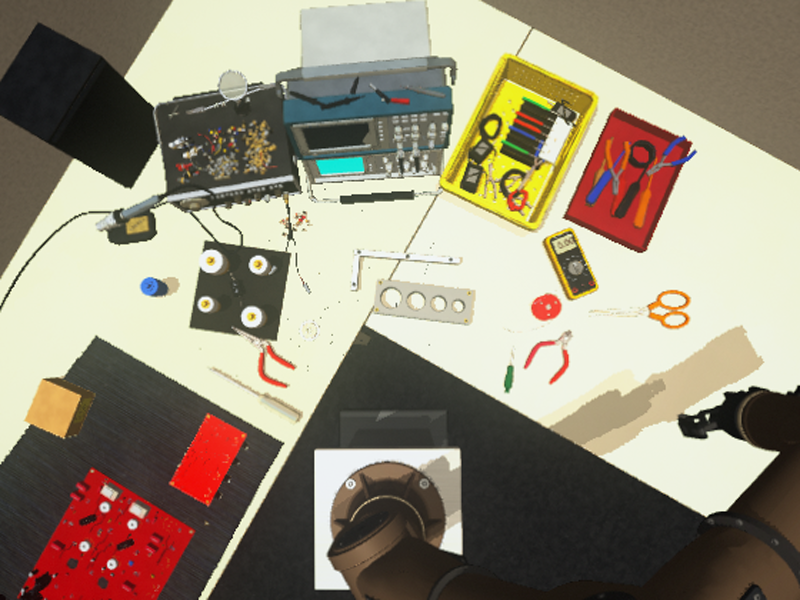

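View pics/side0b.png

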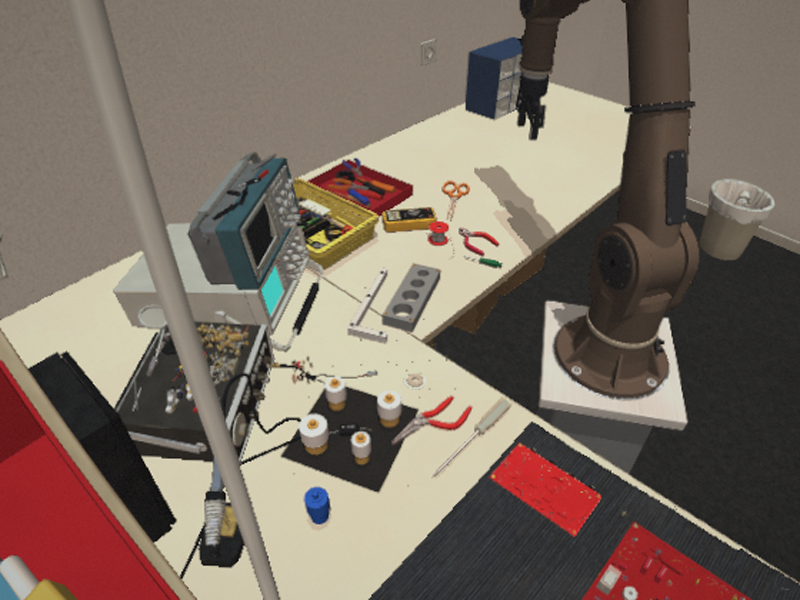

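```bash
python3 - <<'E'
import cv2,numpy as np
t=cv2.imread('pics/top0.png');s=cv2.imread('pics/side0.png')
f=lambda i,x,y,w,h:cv2.resize(i[y:y+h,x:x+w],(400,300),interpolation=cv2.INTER_CUBIC)
o=np.vstack([np.hstack([f(t,100,160,120,90),f(t,235,165,120,90)]),np.hstack([f(s,180,250,120,90),f(s,230,170,100,75)])])
cv2.imwrite('pics/crops.png',o)
E
```

```text
(no output)
```

View pics/crops.png

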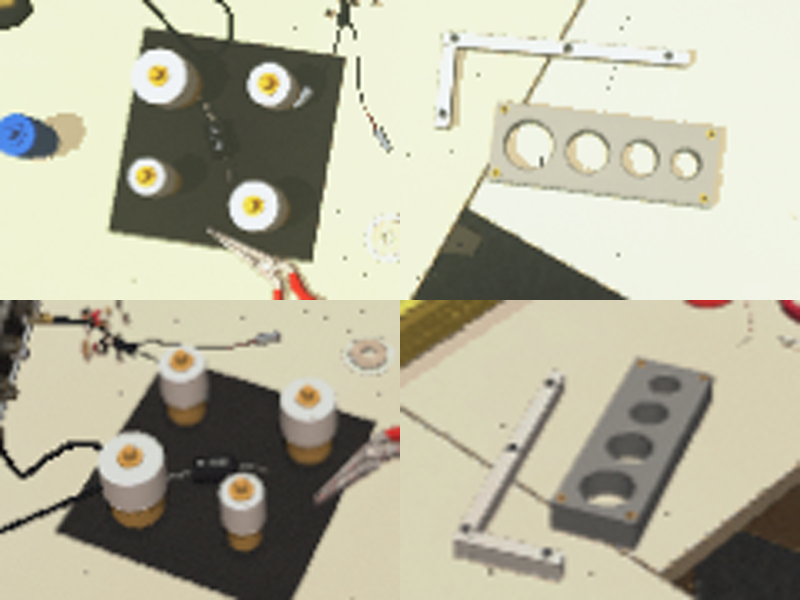

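```bash
python3 - <<'E'
from h import *
t=load('top0');s=load('side0')
T=lambda x,y:(100+x/3.333,160+y/3.333); S=lambda x,y:(180+x/3.333,250+y/3.333)
for n,a,b in [('b1',(158,75),(130,154)),('b2',(254,206),(308,96)),('b3',(268,84),(182,58)),('b4',(147,176),(241,188))]:
    X=tri([t,s],[T(*a),S(*b)]); print(n,X.round(1),'top at z79',onz(t,*T(*a),79).round(1))
T=lambda x,y:(235+(x-400)/3.333,165+y/3.333); S=lambda x,y:(230+(x-400)/4,170+(y-300)/4)
for n,a,b in [('o1',(528,144),(609,487)),('o2',(588,152),(631,447)),('o3',(641,158),(650,412)),('o4',(686,163),(665,384)),('corner',(461,51),(483,530))]:
    X=tri([t,s],[T(*a),S(*b)]); print(n,X.round(1),'top',onz(t,*T(*a),30).round(1))
for n,a in [('corner',(461,51)),('rear',(690,66)),('left',(452,127))]: print(n,onz(t,*T(*a),22).round(1))
for n,a in [('TL',(497,100)),('TR',(727,128)),('BR',(715,207)),('BL',(490,178))]: print(n,onz(t,*T(*a),30).round(1))
# board/table corner obstacles
f=lambda u,v:(u*.7,v*.7)
for n,p in [('meter',(545,235)),('meter2',(580,297)),('spool',(545,307)),('scope bottom',(440,195)),('tray left/front',(200,208)),('basket',(535,228)),('mat TR',(290,252)),('edge',(365,325)),('comp',(297,222)),('braid',(310,330))]: print(n,onz(t,*f(*p),0).round())
E
```

```text
b1 [557.3 370.1  68.8] top at z79 [556.2 366.7  79. ]
b2 [436.9 280.7  66.2] top at z79 [436.3 277.3  79. ]
b3 [547.4 268.1  69.9] top at z79 [546.6 265.9  79. ]
b4 [465.2 379.3  66.5] top at z79 [464.4 375.   79. ]
o1 [476.8 -12.5  27.3] top [478.2 -12.3  30. ]
o2 [469.4 -68.2  26. ] top [470.1 -68.   30. ]
o3 [ 463.1 -117.4   26.7] top [ 463.9 -117.1   30. ]
o4 [ 457.9 -159.1   27. ] top [ 458.8 -158.7   30. ]
corner [567.3  50.3  16.8] top [566.4  49.6  30. ]
corner [567.7  50.2  22. ]
rear [ 550.7 -165.    22. ]
left [495.8  59.   22. ]
TL [519.7  16.2  30. ]
TR [ 490.9 -197.4   30. ]
BR [ 417.7 -184.6   30. ]
BL [446.9  23.2  30. ]
meter [ 617. -359.    0.]
meter2 [ 477. -432.    0.]
spool [ 456. -353.    0.]
scope bottom [ 712. -125.    0.]
tray left/front [691. 421.   0.]
basket [ 634. -337.    0.]
mat TR [586. 213.   0.]
edge [420.  46.   0.]
comp [655. 198.   0.]
braid [411. 168.   0.]
```

```bash
cat >> h.py <<'E'
def go(xyz,phi=None,st=None):
    s=st or sensors.state(); Rt=Ro.from_rotvec(s['ee_rot']).as_matrix(); p=np.array(s['tcp_pos'])
    ph=np.arctan2(Rt[1,0],Rt[0,0]); d=Rt.T@(np.array(xyz,float)-p)/1000
    turn=0 if phi is None else -((phi-ph+np.pi)%(2*np.pi)-np.pi)
    print('at',p.round(1),'phi',ph.round(4),'delta',d.round(4).tolist(),'turn',round(float(turn),4),'rows>',np.ceil(max(np.linalg.norm(d)/.0417,abs(turn)/.125)), 'F',np.round(s['contact_force'],1),'gap',round(s['finger_gap'],1),'t',round(s['clock'],1))
E
python3 -c "
from h import *
go([430,-70,200],-0.09)
c=optics.read_camera('wrist');print(np.round(c['tool_from_camera'],3).tolist())"
```

```text
at [ 254.5 -570.4  201.5] phi 0.4197 delta [0.3641, -0.3854, 0.0019] turn 0.5097 rows> 13.0 F [-0.8  0.4  0.8] gap 85.0 t 0.1
[[-0.001, -0.952, -0.305, 78.681], [1.0, -0.001, 0.0, -0.227], [-0.0, -0.305, 0.952, -172.483], [0.0, 0.0, 0.0, 1.0]]
```

```bash
python3 -m pendant '[{"delta_pos":[0.05,-0.05,0],"turn":0.1,"grip":1},{"delta_pos":[0.17,-0.18,0],"turn":0.25,"grip":1},{"delta_pos":[0.25,-0.26,0],"turn":0.4,"grip":1},{"delta_pos":[0.364,-0.385,0],"turn":0.51,"grip":1},{"delta_pos":[0.364,-0.385,0],"turn":0.51,"grip":1},{"delta_pos":[0.364,-0.385,0],"turn":0.51,"grip":1},{"delta_pos":[0.364,-0.385,0],"turn":0.51,"grip":1},{"delta_pos":[0.364,-0.385,0],"turn":0.51,"grip":1},{"delta_pos":[0.364,-0.385,0],"turn":0.51,"grip":1},{"delta_pos":[0.364,-0.385,0],"turn":0.51,"grip":1}]'; python3 -c "
from h import *
go([430,-70,200],-0.09)"
```

```text
clock: 1.03
tcp_pos: [392.3, -178.5, 202.3]
ee_rot: [3.138, -0.142, 0.001]
contact_force: [0.9, 0.4, 0.0]
finger_gap: 85.3
grip_force: 0.0
at [ 392.3 -178.5  202.3] phi -0.0904 delta [0.0278, -0.1115, 0.0023] turn -0.0004 rows> 3.0 F [0.9 0.4 0. ] gap 85.3 t 1.0
```

```bash
python3 -m pendant '[{"delta_pos":[0.028,-0.111,0],"turn":0,"grip":1},{"delta_pos":[0.028,-0.111,0],"turn":0,"grip":1},{"delta_pos":[0.028,-0.111,0],"turn":0,"grip":1},{"delta_pos":[0.028,-0.111,0],"turn":0,"grip":1},{"delta_pos":[0.028,-0.111,0],"turn":0,"grip":1}]'; python3 - <<'E'
from h import *
go([430,-70,200],-0.09)
c=cap('wrist','w1.png');save(c,'w1')
cv2.imwrite('pics/w1b.png',cv2.resize(c['img'][:,:,::-1],(800,600),interpolation=cv2.INTER_CUBIC))
E
```

```text
clock: 1.45
tcp_pos: [430.4, -70.6, 202.1]
ee_rot: [-3.138, 0.135, -0.0]
contact_force: [0.2, -0.4, -0.1]
finger_gap: 85.4
grip_force: 0.0
at [430.4 -70.6 202.1] phi -0.086 delta [-0.0005, -0.0006, 0.0021] turn 0.004 rows> 1.0 F [ 0.2 -0.4 -0.1] gap 85.4 t 1.4
```

View pics/w1b.png

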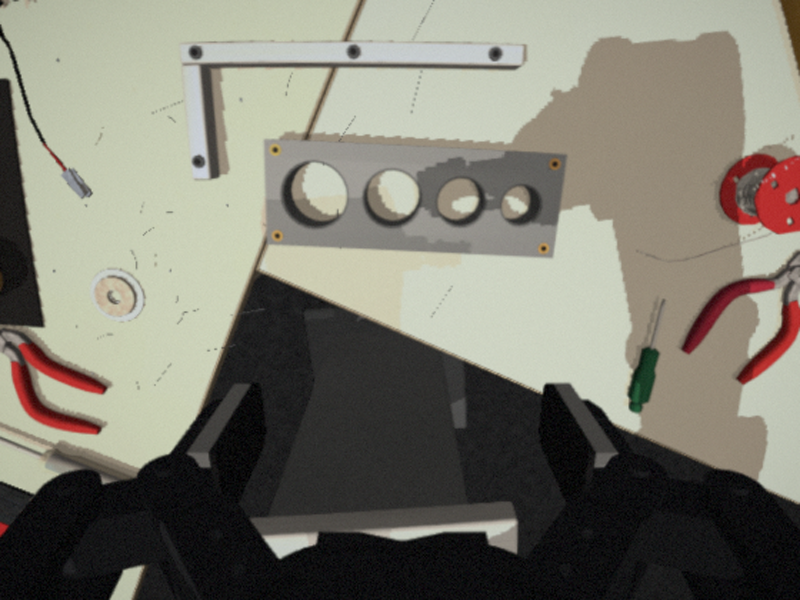

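```bash
python3 - <<'E'
from h import *
c=load('w1')
f=lambda u,v,z:onz(c,u*.7,v*.7,z)
P={n:f(u,v,z) for n,u,v,z in [('corner',204,66,22),('rear_end',523,67,22),('left_end',213,178,22),('TL',265,140,30),('TR',567,155,30),('BR',553,257,30),('BL',267,241,30),('o1',316,193,30),('o2',392,196,30),('o3',460,200,30),('o4',518,203,30)]}
for n in P: print(n,P[n].round(1))
d=P['corner']-P['rear_end'];print('fix yaw rear',np.arctan2(-d[0],d[1]),np.hypot(*d[:2]))
d=P['corner']-P['left_end'];print('fix yaw left',np.arctan2(d[1],d[0]),np.hypot(*d[:2]))
d=P['o1']-P['o4'];print('blk',np.arctan2(-d[0],d[1]),np.hypot(*d[:2]))
d=P['TL']-P['TR'];print('blk',np.arctan2(-d[0],d[1]),np.hypot(*d[:2]))
t=load('top0');T=lambda x,y:(235+(x-400)/3.333,165+y/3.333)
for n,a,w in [('o1',(528,144),(316,193)),('o4',(686,163),(518,203)),('corner',(461,51),(204,66))]: print('tri',n,tri([t,c],[T(*a),(w[0]*.7,w[1]*.7)]).round(1))
E
```

```text
corner [571.6  53.   22. ]
rear_end [ 551.2 -163.2   22. ]
left_end [496.7  61.   22. ]
TL [518.9  16.7  30. ]
TR [ 491.  -190.8   30. ]
BR [ 418.8 -181.2   30. ]
BL [448.8  27.   30. ]
o1 [479.8 -13.5  30. ]
o2 [472.9 -66.9  30. ]
o3 [ 466.  -114.7   30. ]
o4 [ 460.5 -155.9   30. ]
fix yaw rear -0.09382184636870614 217.15936365048668
fix yaw left -0.10624366974922578 75.25009721993283
blk -0.13469828317268023 143.65386583041987
blk -0.13333536211702243 209.37937187171292
tri o1 [479.  -12.1  21.7]
tri o4 [ 459.2 -159.1   18.5]
tri corner [567.9  49.4  31.9]
```

```bash
python3 -c "
from h import *
go([399,-76,6],-0.096)"
```

```text
at [429.9 -72.3 202. ] phi -0.0888 delta [-0.0304, 0.0064, 0.196] turn 0.0072 rows> 5.0 F [ 0.3 -0.7  0. ] gap 85.3 t 1.5
```

```bash
python3 -m pendant '[{"delta_pos":[-0.032,0.005,0.02],"turn":0.007,"grip":0.7},{"delta_pos":[-0.032,0.005,0.06],"turn":0.007,"grip":0.7},{"delta_pos":[-0.032,0.005,0.1],"turn":0.007,"grip":0.7},{"delta_pos":[-0.032,0.005,0.14],"turn":0.007,"grip":0.7},{"delta_pos":[-0.032,0.005,0.17],"turn":0.007,"grip":0.7},{"delta_pos":[-0.032,0.005,0.196],"turn":0.007,"grip":0.7},{"delta_pos":[-0.032,0.005,0.196],"turn":0.007,"grip":0.7},{"delta_pos":[-0.032,0.005,0.196],"turn":0.007,"grip":0.7}]'; python3 -c "
from h import *
go([471.4,-83,6],-0.096)"
```

```text
clock: 2.17
tcp_pos: [396.3, -75.6, 5.6]
ee_rot: [3.137, -0.155, -0.005]
contact_force: [0.2, -0.4, -0.1]
finger_gap: 59.9
grip_force: 0.0
at [396.3 -75.6   5.6] phi -0.099 delta [0.0754, -0.0001, -0.0006] turn -0.003 rows> 2.0 F [ 0.2 -0.4 -0.1] gap 59.9 t 2.2
```

```bash
python3 -m pendant '[{"delta_pos":[0.008,0,0],"turn":0,"grip":0.7},{"delta_pos":[0.016,0,0],"turn":0,"grip":0.7},{"delta_pos":[0.022,0,0],"turn":0,"grip":0.7},{"delta_pos":[0.028,0,0],"turn":0,"grip":0.7},{"delta_pos":[0.034,0,0],"turn":0,"grip":0.7},{"delta_pos":[0.04,0,0],"turn":0,"grip":0.7},{"delta_pos":[0.046,0,0],"turn":0,"grip":0.7},{"delta_pos":[0.052,0,0],"turn":0,"grip":0.7},{"delta_pos":[0.058,0,0],"turn":0,"grip":0.7},{"delta_pos":[0.064,0,0],"turn":0,"grip":0.7}]'; python3 -m pendant '[{"delta_pos":[0.003,0,0],"turn":0,"grip":0.7},{"delta_pos":[0.006,0,0],"turn":0,"grip":0.7}]'
```

```text
clock: 3.0
tcp_pos: [461.9, -80.8, 6.0]
ee_rot: [3.138, -0.153, -0.0]
contact_force: [1.2, 0.1, 0.7]
finger_gap: 60.0
grip_force: 0.0
clock: 3.17
tcp_pos: [467.7, -81.4, 6.0]
ee_rot: [3.138, -0.153, -0.0]
contact_force: [0.6, 0.1, -0.6]
finger_gap: 59.6
grip_force: 0.0
```

```bash
python3 - <<'E'
from h import *
c=cap('wrist','w2.png');save(c,'w2')
t=cap('top','t2.png')
a=cv2.resize(c['img'][:,:,::-1],(400,300));b=cv2.resize(t['img'][150:255,220:360,::-1],(400,300),interpolation=cv2.INTER_CUBIC)
cv2.imwrite('pics/w2b.png',np.hstack([a,b]))
E
```

```text
(no output)
```

View pics/w2b.png

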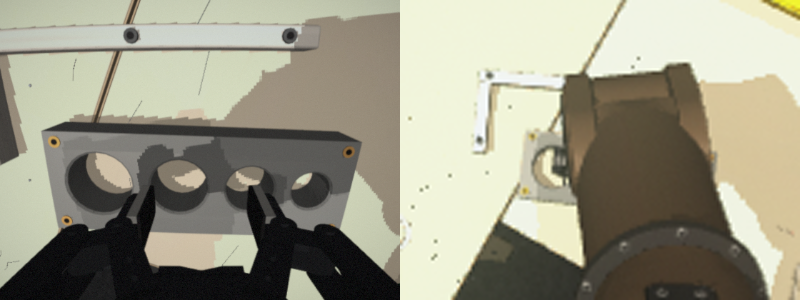

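```bash
python3 - <<'E'
from h import *
c=load('w2')
for n,u,v,z in [('TL',43,133,30),('TR',362,143,30),('BR',342,234,30),('BL',55,228,30),('o1',99,181,30),('o2',180,178,30),('o3',246,182,30),('o4',311,189,30),('fence r',318,47,22)]: print(n,onz(c,u*1.4,v*1.4,z).round(1))
R=c['Rw'];s=sensors.state();Rt=Ro.from_rotvec(s['ee_rot']).as_matrix();p=np.array(s['tcp_pos'])
for d in [(0,0,0),(0,30,0),(0,-30,0),(0,30,-10),(0,30,-30),(11,30,-10),(-11,30,-10)]: print(d,(proj(c,p+Rt@np.array(d))/1.4).round())
E
```

```text
TL [518.7  17.7  30. ]
TR [ 491.4 -190.5   30. ]
BR [ 419.8 -183.6   30. ]
BL [446.3  31.3  30. ]
o1 [481.5 -11.9  30. ]
o2 [478.5 -67.7  30. ]
o3 [ 471.1 -112.1   30. ]
o4 [ 461.  -157.3   30. ]
fence r [ 553.8 -161.8   22. ]
(0, 0, 0) [201. 176.]
(0, 30, 0) [240. 176.]
(0, -30, 0) [163. 176.]
(0, 30, -10) [242. 181.]
(0, 30, -30) [247. 195.]
(11, 30, -10) [243. 168.]
(-11, 30, -10) [241. 195.]
```

```bash
python3 -m pendant '[{"delta_pos":[0,0,-0.03],"turn":0,"grip":0.7},{"delta_pos":[0,0,-0.06],"turn":0,"grip":0.5},{"delta_pos":[0,0,-0.06],"turn":0,"grip":0},{"delta_pos":[0,0,-0.06],"turn":0,"grip":0},{"delta_pos":[0,0,-0.06],"turn":0,"grip":0},{"delta_pos":[0,0,-0.06],"turn":0,"grip":0},{"delta_pos":[0,0,-0.06],"turn":0,"grip":0},{"delta_pos":[0,0,-0.06],"turn":0,"grip":0}]'; python3 - <<'E'
from h import *
c=cap('wrist','w3.png');save(c,'w3'); s=cap('side','s3.png')
a=cv2.resize(c['img'][:,:,::-1],(400,300));b=cv2.resize(s['img'][150:255,220:360,::-1],(400,300),interpolation=cv2.INTER_CUBIC)
cv2.imwrite('pics/w3b.png',np.hstack([a,b]))
s=sensors.state();Rt=Ro.from_rotvec(s['ee_rot']).as_matrix();p=np.array(s['tcp_pos'])
for d in [(0,0,0),(0,0,-19),(11,0,0),(-11,0,0)]: print(d,(proj(c,p+Rt@np.array(d))/1.4).round())
sd=load('side0'); print((proj(sd,p)-[220,150])*400/140, (proj(sd,p+[0,0,30])-[220,150])*400/140)
E
```

```text
clock: 3.93
tcp_pos: [466.7, -81.3, 65.3]
ee_rot: [-3.138, 0.153, 0.003]
contact_force: [0.7, -0.0, 0.2]
finger_gap: -0.1
grip_force: 0.0
(0, 0, 0) [202. 176.]
(0, 0, -19) [202. 187.]
(11, 0, 0) [202. 163.]
(-11, 0, 0) [202. 188.]
[197.604785   129.78566198] [198.0539688  109.66865244]
```

View pics/w3b.png

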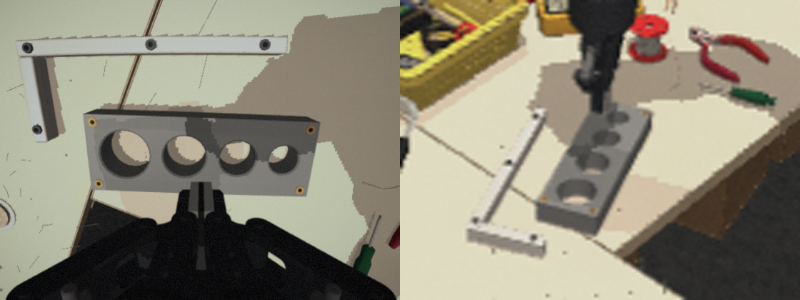

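```bash
python3 - <<'E'
from h import *
c=load('w1')
print(onz(c,258*.7,270*.7,0).round(),onz(c,640*.7,428*.7,0).round())
go([400,-110,65],-0.096)
E
```

```text
[421.  47.   0.] [ 243. -273.    0.]
at [467.  -81.3  65.6] phi -0.0973 delta [-0.0639, 0.0351, 0.0006] turn -0.0013 rows> 2.0 F [ 0.6 -0.3  0.4] gap -0.3 t 4.0
```

```bash
python3 -m pendant '[{"delta_pos":[-0.03,0.017,0],"turn":0,"grip":0},{"delta_pos":[-0.064,0.035,0],"turn":0,"grip":0},{"delta_pos":[-0.064,0.035,0],"turn":0,"grip":0},{"delta_pos":[-0.064,0.035,0.03],"turn":0,"grip":0},{"delta_pos":[-0.064,0.035,0.05],"turn":0,"grip":0},{"delta_pos":[-0.064,0.035,0.062],"turn":0,"grip":0},{"delta_pos":[-0.064,0.035,0.062],"turn":0,"grip":0}]'; for i in 1 2 3; do :; done; python3 -m pendant '[{"delta_pos":[0,0,0.005],"turn":0,"grip":0},{"delta_pos":[0,0,0.01],"turn":0,"grip":0},{"delta_pos":[0,0,0.01],"turn":0,"grip":0}]'; python3 -m pendant '[{"delta_pos":[0,0,0.005],"turn":0,"grip":0},{"delta_pos":[0,0,0.01],"turn":0,"grip":0},{"delta_pos":[0,0,0.01],"turn":0,"grip":0}]'
```

```text
clock: 4.62
tcp_pos: [398.7, -109.7, 2.1]
ee_rot: [-3.137, 0.153, 0.006]
contact_force: [-0.3, -0.3, -0.2]
finger_gap: -0.0
grip_force: 0.0
clock: 4.87
tcp_pos: [400.5, -110.0, -6.1]
ee_rot: [3.138, -0.153, 0.0]
contact_force: [0.1, 0.2, 0.7]
finger_gap: -0.1
grip_force: 0.0
clock: 5.12
tcp_pos: [400.1, -110.0, -16.4]
ee_rot: [-3.138, 0.153, 0.001]
contact_force: [0.4, 0.4, 0.4]
finger_gap: -0.3
grip_force: 0.0
```

```bash
python3 -m pendant '[{"delta_pos":[0,0,0.004],"turn":0,"grip":0},{"delta_pos":[0,0,0.006],"turn":0,"grip":0},{"delta_pos":[0,0,0.006],"turn":0,"grip":0}]'; python3 -m pendant '[{"delta_pos":[0,0,0.002],"turn":0,"grip":0},{"delta_pos":[0,0,0.004],"turn":0,"grip":0},{"delta_pos":[0,0,0.004],"turn":0,"grip":0}]'|grep -E "tcp|force"
```

```text
clock: 5.37
tcp_pos: [400.1, -109.9, -22.3]
ee_rot: [-3.138, 0.153, 0.001]
contact_force: [-0.3, -0.5, 0.5]
finger_gap: 0.1
grip_force: 0.0
tcp_pos: [400.2, -110.0, -26.1]
contact_force: [0.6, 0.4, 0.0]
grip_force: 0.0
```

```bash
python3 -m pendant '[{"delta_pos":[0,0,0.001],"turn":0,"grip":0},{"delta_pos":[0,0,0.002],"turn":0,"grip":0},{"delta_pos":[0,0,0.002],"turn":0,"grip":0}]'|grep -E "tcp|force"
```

```text
tcp_pos: [400.2, -110.0, -28.0]
contact_force: [0.4, -0.1, -0.2]
grip_force: 0.0
```

```bash
python3 -m pendant '[{"delta_pos":[0,0,0.001],"turn":0,"grip":0},{"delta_pos":[0,0,0.002],"turn":0,"grip":0},{"delta_pos":[0,0,0.002],"turn":0,"grip":0}]'|grep -E "tcp|contact"; python3 -m pendant '[{"delta_pos":[0,0,0.001],"turn":0,"grip":0},{"delta_pos":[0,0,0.002],"turn":0,"grip":0},{"delta_pos":[0,0,0.002],"turn":0,"grip":0}]'|grep -E "tcp|contact"
```

```text
tcp_pos: [400.4, -110.0, -29.2]
contact_force: [-2.9, 0.1, 17.5]
tcp_pos: [400.5, -110.1, -29.4]
contact_force: [-12.3, 2.8, 62.9]
```

```bash
python3 -m pendant '[{"delta_pos":[0,0,-0.012],"turn":0,"grip":0},{"delta_pos":[-0.006,-0.034,-0.012],"turn":0,"grip":0.3},{"delta_pos":[-0.006,-0.034,-0.012],"turn":0,"grip":0.7},{"delta_pos":[-0.006,-0.034,-0.012],"turn":0,"grip":0.7},{"delta_pos":[-0.006,-0.034,-0.012],"turn":0,"grip":0.7},{"delta_pos":[-0.006,-0.034,-0.012],"turn":0,"grip":0.7}]'; python3 -c "
from h import *
go([471.4,-83,-20],-0.096)"
```

```text
clock: 6.87
tcp_pos: [397.5, -76.1, -20.0]
ee_rot: [3.138, -0.153, -0.0]
contact_force: [-0.7, 0.5, 0.2]
finger_gap: 59.3
grip_force: 0.0
at [397.5 -76.1 -20. ] phi -0.0978 delta [0.0742, -0.0004, -0.0001] turn -0.0018 rows> 2.0 F [-0.7  0.5  0.2] gap 59.3 t 6.9
```

```bash
python3 -m pendant '[{"delta_pos":[0.008,0,0],"turn":0,"grip":0.7},{"delta_pos":[0.014,0,0],"turn":0,"grip":0.7},{"delta_pos":[0.02,0,0],"turn":0,"grip":0.7},{"delta_pos":[0.026,0,0],"turn":0,"grip":0.7},{"delta_pos":[0.032,0,0],"turn":0,"grip":0.7},{"delta_pos":[0.037,0,0],"turn":0,"grip":0.7},{"delta_pos":[0.042,0,0],"turn":0,"grip":0.7},{"delta_pos":[0.047,0,0],"turn":0,"grip":0.7},{"delta_pos":[0.052,0,0],"turn":0,"grip":0.7},{"delta_pos":[0.056,0,0],"turn":0,"grip":0.7}]'|grep -E "tcp|contact"; python3 -m pendant '[{"delta_pos":[0.004,0,0],"turn":0,"grip":0.7},{"delta_pos":[0.008,0,0],"turn":0,"grip":0.7}]'|grep -E "tcp|contact"; python3 -m pendant '[{"delta_pos":[0.002,0,0],"turn":0,"grip":0.7},{"delta_pos":[0.004,0,0],"turn":0,"grip":0.7}]'|grep -E "tcp|contact"
```

```text
tcp_pos: [451.8, -81.2, -20.3]
contact_force: [-5.2, 0.6, 1.9]
tcp_pos: [459.5, -82.0, -20.4]
contact_force: [-7.3, 0.7, 5.3]
tcp_pos: [464.6, -82.4, -20.3]
contact_force: [-2.4, -0.6, -2.0]
```

```bash
python3 -m pendant '[{"delta_pos":[0.002,0,0],"turn":0,"grip":0.7},{"delta_pos":[0.003,0,0],"turn":0,"grip":0.7}]'|grep -E "tcp|contact"; python3 -m pendant '[{"delta_pos":[0.0015,0,0],"turn":0,"grip":0.7},{"delta_pos":[0.003,0,0],"turn":0,"grip":0.7}]'|grep -E "tcp|contact";
```

```text
tcp_pos: [468.4, -82.6, -20.1]
contact_force: [-2.8, 0.2, -1.7]
tcp_pos: [471.3, -82.8, -20.0]
contact_force: [-2.9, 0.9, -1.5]
```

```bash
python3 -m pendant '[{"delta_pos":[0.0015,0,0],"turn":0,"grip":0.7},{"delta_pos":[0.003,0,0],"turn":0,"grip":0.7}]'|grep -E "tcp|contact"
```

```text
tcp_pos: [474.4, -83.0, -19.9]
contact_force: [-3.0, -0.1, -1.2]
```

```bash
python3 -m pendant '[{"delta_pos":[0.0015,0,0],"turn":0,"grip":0.7},{"delta_pos":[0.003,0,0],"turn":0,"grip":0.7}]'|grep -E "tcp|contact"; python3 - <<'E'
from h import *
c=cap('wrist','w4.png');save(c,'w4')
cv2.imwrite('pics/w4b.png',c['img'][:,:,::-1])
E
```

```text
tcp_pos: [474.2, -83.1, -20.1]
contact_force: [-14.8, 2.1, 11.5]
```

View pics/w4b.png

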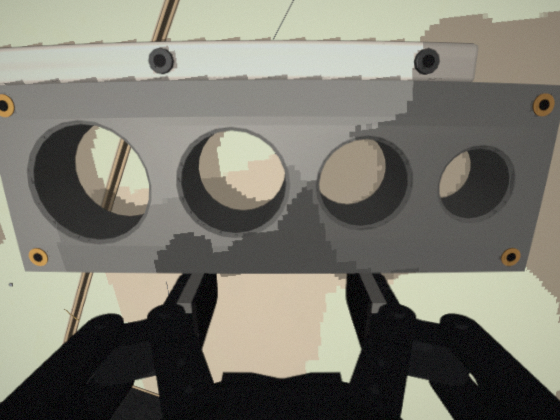

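```bash
python3 -m pendant '[{"delta_pos":[-0.03,0,0],"turn":0,"grip":0.7},{"delta_pos":[-0.03,0,-0.03],"turn":0,"grip":0.3},{"delta_pos":[-0.03,0,-0.07],"turn":0,"grip":0},{"delta_pos":[-0.03,0,-0.1],"turn":0,"grip":0},{"delta_pos":[-0.03,0,-0.1],"turn":0,"grip":0}]'|grep -E "tcp|contact"; python3 -c "
from h import *
go([507,-230,75],-0.096)"
```

```text
tcp_pos: [452.3, -80.7, 85.9]
contact_force: [0.2, -0.2, -0.0]
at [452.3 -80.7  85.9] phi -0.0973 delta [0.0689, 0.1433, 0.0116] turn -0.0013 rows> 4.0 F [ 0.2 -0.2 -0. ] gap 11.2 t 9.2
```

```bash
python3 -m pendant '[{"delta_pos":[0.02,0.04,0],"turn":0,"grip":0},{"delta_pos":[0.04,0.08,0],"turn":0,"grip":0},{"delta_pos":[0.066,0.14,0],"turn":0,"grip":0},{"delta_pos":[0.066,0.14,0],"turn":0,"grip":0},{"delta_pos":[0.066,0.14,0.04],"turn":0,"grip":0},{"delta_pos":[0.066,0.14,0.08],"turn":0,"grip":0},{"delta_pos":[0.066,0.14,0.1],"turn":0,"grip":0},{"delta_pos":[0.066,0.14,0.1],"turn":0,"grip":0}]'|grep -E "tcp|contact"; python3 -c "
from h import *
go([507,-230,-15],-0.096)"
```

```text
tcp_pos: [497.3, -225.5, -23.8]
contact_force: [-1.4, 1.2, 0.1]
at [ 497.3 -225.5  -23.8] phi -0.0974 delta [0.0101, 0.0036, -0.0089] turn -0.0014 rows> 1.0 F [-1.4  1.2  0.1] gap 0.0 t 9.8
```

```bash
python3 -m pendant '[{"delta_pos":[0.008,-0.004,-0.004],"turn":0,"grip":0},{"delta_pos":[0.008,-0.008,-0.006],"turn":0,"grip":0},{"delta_pos":[0.008,-0.014,-0.006],"turn":0,"grip":0},{"delta_pos":[0.008,-0.019,-0.006],"turn":0,"grip":0},{"delta_pos":[0.008,-0.024,-0.006],"turn":0,"grip":0},{"delta_pos":[0.008,-0.029,-0.006],"turn":0,"grip":0},{"delta_pos":[0.008,-0.034,-0.006],"turn":0,"grip":0},{"delta_pos":[0.008,-0.039,-0.006],"turn":0,"grip":0},{"delta_pos":[0.008,-0.044,-0.006],"turn":0,"grip":0},{"delta_pos":[0.008,-0.048,-0.006],"turn":0,"grip":0}]'|grep -E "tcp|contact"; python3 -m pendant '[{"delta_pos":[0,-0.003,0],"turn":0,"grip":0},{"delta_pos":[0,-0.005,0],"turn":0,"grip":0}]'|grep -E "tcp|contact"
```

```text
tcp_pos: [512.9, -181.1, -12.6]
contact_force: [-0.3, -8.6, 7.0]
tcp_pos: [513.4, -176.1, -12.7]
contact_force: [-0.8, -8.1, 6.5]
```

```bash
python3 -m pendant '[{"delta_pos":[0,-0.002,0],"turn":0,"grip":0},{"delta_pos":[0,-0.004,0],"turn":0,"grip":0}]'|grep -E "tcp|contact"; python3 -m pendant '[{"delta_pos":[0,-0.0015,0],"turn":0,"grip":0},{"delta_pos":[0,-0.003,0],"turn":0,"grip":0}]'|grep -E "tcp|contact"
```

```text
tcp_pos: [513.7, -172.5, -12.6]
contact_force: [-0.5, -8.1, 5.9]
tcp_pos: [514.0, -169.6, -12.6]
contact_force: [-0.6, -6.7, 6.8]
```

```bash
python3 -m pendant '[{"delta_pos":[0,-0.001,0],"turn":0,"grip":0},{"delta_pos":[0,-0.002,0],"turn":0,"grip":0}]'|grep -E "tcp|contact"
```

```text
tcp_pos: [514.2, -167.6, -12.6]
contact_force: [-0.7, -8.5, 5.6]
```

```bash
python3 -m pendant '[{"delta_pos":[0,-0.001,0],"turn":0,"grip":0},{"delta_pos":[0,-0.002,0],"turn":0,"grip":0}]'|grep -E "tcp|contact"; python3 -m pendant '[{"delta_pos":[0,-0.001,0],"turn":0,"grip":0},{"delta_pos":[0,-0.002,0],"turn":0,"grip":0}]'|grep -E "tcp|contact"
```

```text
tcp_pos: [514.4, -165.7, -12.6]
contact_force: [-0.6, -8.0, 7.5]
tcp_pos: [514.6, -163.7, -12.6]
contact_force: [-1.3, -8.2, 5.5]
```

```bash
python3 -m pendant '[{"delta_pos":[0,-0.001,0],"turn":0,"grip":0},{"delta_pos":[0,-0.002,0],"turn":0,"grip":0}]'|grep -E "tcp|contact"
```

```text
tcp_pos: [514.7, -162.7, -12.6]
contact_force: [-1.2, -13.3, 6.5]
```

```bash
python3 -m pendant '[{"delta_pos":[0,-0.001,0],"turn":0,"grip":0},{"delta_pos":[0,-0.001,0],"turn":0,"grip":0}]'|grep -E "tcp|contact"; python3 -m pendant '[{"delta_pos":[0,0.02,-0.02],"turn":0,"grip":0},{"delta_pos":[-0.02,0.03,-0.06],"turn":0,"grip":0},{"delta_pos":[-0.04,0,-0.1],"turn":0,"grip":0.5},{"delta_pos":[-0.06,-0.04,-0.14],"turn":0,"grip":1},{"delta_pos":[-0.07,-0.08,-0.17],"turn":0,"grip":1},{"delta_pos":[-0.07,-0.1,-0.2],"turn":0,"grip":1},{"delta_pos":[-0.07,-0.11,-0.2],"turn":0,"grip":1},{"delta_pos":[-0.07,-0.11,-0.2],"turn":0,"grip":1},{"delta_pos":[-0.07,-0.11,-0.2],"turn":0,"grip":1}]'|grep -E "tcp|contact"
python3 - <<'E'
from h import *
c=cap('wrist','w5.png');save(c,'w5')
cv2.imwrite('pics/w5b.png',cv2.resize(c['img'][:,:,::-1],(800,600),interpolation=cv2.INTER_CUBIC))
E
```

```text
tcp_pos: [514.6, -162.7, -12.6]
contact_force: [-0.5, -13.6, 7.3]
tcp_pos: [456.0, -39.8, 188.0]
contact_force: [0.2, -0.7, 0.0]
```

View pics/w5b.png

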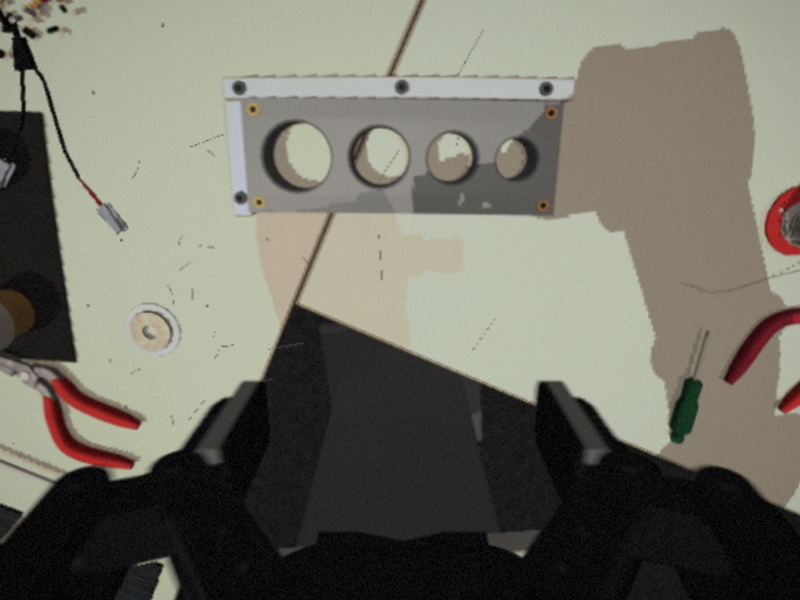

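```bash
python3 - <<'E'
from h import *
c=load('w5')
by=np.array([70,15,-34,-77.]); px=np.array([(298,155),(380.5,156.5),(451,156.5),(516,158)])*.7
def f(p,z=30):
    return np.array([[p[0]-np.sin(p[2])*b,p[1]+np.cos(p[2])*b,p[3] if len(p)>3 else z] for b in by])
for p0 in ([520,-50,-.1],[520,-50,-.1,30]):
    r=least_squares(lambda p:np.concatenate([proj(c,X)-q for X,q in zip(f(p),px)]),p0)
    print(r.x.round(3),np.abs(r.fun).max().round(2)); print(f(r.x).round(1).tolist())
p=r.x
for n,u,v,z in [('corner',246,100,22),('rear end',573,97,22),('front right',553,215,30),('front left',255,213,30)]: print(n,onz(c,u*.7,v*.7,z).round(1))
go([555,368,130],-0.096)
E
```

```text
[ 5.26096e+02 -4.57850e+01 -1.05000e-01] 1.27
[[533.4, 23.8, 30.0], [527.7, -30.9, 30.0], [522.5, -79.6, 30.0], [518.0, -122.4, 30.0]]
[ 5.2600e+02 -4.5876e+01 -1.0500e-01  2.4783e+01] 0.82
[[533.3, 23.7, 24.8], [527.6, -31.0, 24.8], [522.4, -79.7, 24.8], [517.9, -122.5, 24.8]]
corner [572.3  53.8  22. ]
rear end [ 554.1 -162.7   22. ]
front right [ 477.8 -146.2   30. ]
front left [498.3  58.3  30. ]
at [455.2 -41.5 186.7] phi -0.0954 delta [0.0602, -0.4172, 0.0566] turn 0.0006 rows> 11.0 F [-0.8 -0.   0.2] gap 84.9 t 12.8
```

```bash
python3 -m pendant '[{"delta_pos":[0.007,-0.04,0],"turn":0,"grip":1},{"delta_pos":[0.014,-0.08,0],"turn":0,"grip":1},{"delta_pos":[0.035,-0.415,0.01],"turn":0,"grip":1},{"delta_pos":[0.035,-0.415,0.01],"turn":0,"grip":1},{"delta_pos":[0.035,-0.415,0.01],"turn":0,"grip":1},{"delta_pos":[0.035,-0.415,0.01],"turn":0,"grip":1},{"delta_pos":[0.035,-0.415,0.01],"turn":0,"grip":1},{"delta_pos":[0.035,-0.415,0.01],"turn":0,"grip":1},{"delta_pos":[0.035,-0.415,0.01],"turn":0,"grip":1},{"delta_pos":[0.035,-0.415,0.01],"turn":0,"grip":1}]'|grep -E "tcp|contact"; python3 -m pendant '[{"delta_pos":[0,-0.03,0],"turn":0,"grip":1},{"delta_pos":[0,-0.03,0],"turn":0,"grip":1},{"delta_pos":[0,-0.03,0],"turn":0,"grip":1}]'|grep -E "tcp|contact"
python3 - <<'E'
from h import *
go([555,368,130],-0.096)
c=cap('wrist','w6.png');save(c,'w6')
cv2.imwrite('pics/w6b.png',cv2.resize(c['img'][:,:,::-1],(800,600),interpolation=cv2.INTER_CUBIC))
E
```

```text
tcp_pos: [530.5, 365.0, 174.1]
contact_force: [0.4, -0.7, 0.4]
tcp_pos: [532.3, 395.5, 173.5]
contact_force: [0.2, -1.0, -0.9]
at [532.3 395.5 173.5] phi -0.0957 delta [0.0253, 0.0251, 0.0435] turn 0.0003 rows> 2.0 F [ 0.2 -1.  -0.9] gap 85.2 t 13.9
```

View pics/w6b.png

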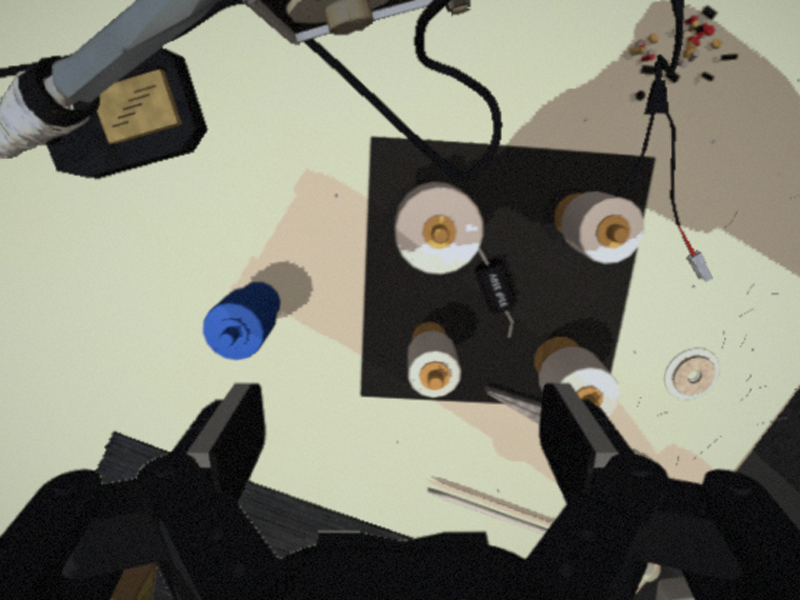

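```bash
python3 - <<'E'
from h import *
c=load('w6');t=load('top0')
T=lambda x,y:(100+x/3.333,160+y/3.333)
for n,u,v,a in [('b1',440,232,(158,75)),('b2',588,398,(254,206)),('b3',614,232,(268,84)),('b4',435,376,(147,176))]: print(n,onz(c,u*.7,v*.7,79).round(1),tri([t,c],[T(*a),(u*.7,v*.7)]).round(1))
print('b1 head z67',onz(c,439*.7,228*.7,67).round(1), 'edges', onz(c,396*.7,228*.7,67).round(1),onz(c,483*.7,228*.7,67).round(1))
# fingertip frame check
R=c['Rw'];print(proj(c,[0,0,0]) if 0 else '')
s=sensors.state();Rt=Ro.from_rotvec(s['ee_rot']).as_matrix();p=np.array(s['tcp_pos'])
for d in [(0,0,-29),(0,0,-42),(11,42.5,-42),(-11,42.5,-42)]: print(d,(proj(c,p+Rt@np.array(d))/.7).round())
E
```

```text
b1 [560.2 371.5  79. ] [558.  370.7  67.5]
b2 [445.5 285.3  79. ] [437.3 280.5  66.2]
b3 [551.  273.1  79. ] [548.4 268.5  68.3]
b4 [471. 381.  79.] [465.1 380.   66.8]
b1 head z67 [560.3 371.1  67. ] edges [562.7 396.1  67. ] [557.8 345.5  67. ]

(0, 0, -29) [409. 386.]
(0, 0, -42) [409. 407.]
(11, 42.5, -42) [550. 374.]
(-11, 42.5, -42) [543. 437.]
```

```bash
python3 -c "
from h import *
go([558,371,2],-0.096)"
```

```text
at [533.  393.6 174. ] phi -0.0979 delta [0.0274, 0.0195, 0.172] turn -0.0019 rows> 5.0 F [-0.7 -1.6 -0. ] gap 85.4 t 13.9
```

```bash
python3 -m pendant '[{"delta_pos":[0.027,0.0195,0.02],"turn":0,"grip":1},{"delta_pos":[0.027,0.0195,0.06],"turn":0,"grip":1},{"delta_pos":[0.027,0.0195,0.09],"turn":0,"grip":1},{"delta_pos":[0.027,0.0195,0.12],"turn":0,"grip":1},{"delta_pos":[0.027,0.0195,0.14],"turn":0,"grip":1},{"delta_pos":[0.027,0.0195,0.155],"turn":0,"grip":1},{"delta_pos":[0.027,0.0195,0.165],"turn":0,"grip":1},{"delta_pos":[0.027,0.0195,0.172],"turn":0,"grip":1},{"delta_pos":[0.027,0.0195,0.172],"turn":0,"grip":1}]'|grep -E "tcp|contact"; python3 -c "
from h import *
c=cap('wrist');save(c,'w7')
cv2.imwrite('pics/w7.png',c['img'][:,:,::-1]);go([558,371,2],-0.096)"
```

```text
tcp_pos: [557.8, 371.0, 2.9]
contact_force: [0.2, -0.1, -0.6]
at [558.1 371.9   4. ] phi -0.0984 delta [-0.0, 0.0009, 0.002] turn -0.0024 rows> 1.0 F [-0.3 -0.2  0.4] gap 85.7 t 14.7
```

View pics/w7.png

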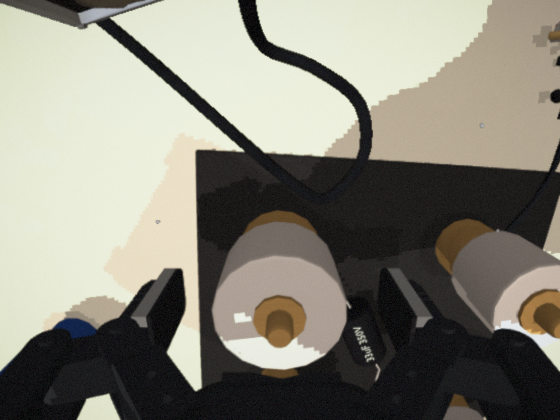

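```bash
python3 -m pendant '[{"delta_pos":[0,0,0],"turn":0,"grip":0.5},{"delta_pos":[0,0,0],"turn":0,"grip":0.3},{"delta_pos":[0,0,0],"turn":0,"grip":0.3},{"delta_pos":[0,0,0],"turn":0,"grip":0.3},{"delta_pos":[0,0,0],"turn":0,"grip":0.3},{"delta_pos":[0,0,0],"turn":0,"grip":0.3}]' 50; python3 -m pendant '[{"delta_pos":[0,0,-0.02],"turn":0,"grip":0.3},{"delta_pos":[0,0,-0.06],"turn":0,"grip":0.3},{"delta_pos":[0,0,-0.1],"turn":0,"grip":0.3},{"delta_pos":[0,0,-0.1],"turn":0,"grip":0.3},{"delta_pos":[0,0,-0.1],"turn":0,"grip":0.3}]'; python3 -c "
from h import *
go([533.4,23.8,100],-0.1)"
```

```text
clock: 15.23
tcp_pos: [558.6, 373.4, 5.6]
ee_rot: [-3.137, 0.153, -0.003]
contact_force: [0.2, -1.6, 6.7]
finger_gap: 50.8
grip_force: 52.2
clock: 15.65
tcp_pos: [559.3, 374.5, 107.5]
ee_rot: [-3.134, 0.153, -0.007]
contact_force: [0.1, 0.0, -2.0]
finger_gap: 51.0
grip_force: 52.5
at [559.3 374.5 107.5] phi -0.0973 delta [0.0082, 0.3516, 0.0061] turn 0.0027 rows> 9.0 F [ 0.1  0.  -2. ] gap 51.0 t 15.7
```

```bash
python3 -m pendant '[{"delta_pos":[0.001,0.04,0],"turn":0,"grip":0.3},{"delta_pos":[0.002,0.08,0],"turn":0,"grip":0.3},{"delta_pos":[0.008,0.352,0.006],"turn":0.003,"grip":0.3},{"delta_pos":[0.008,0.352,0.006],"turn":0.003,"grip":0.3},{"delta_pos":[0.008,0.352,0.006],"turn":0.003,"grip":0.3},{"delta_pos":[0.008,0.352,0.006],"turn":0.003,"grip":0.3},{"delta_pos":[0.008,0.352,0.006],"turn":0.003,"grip":0.3},{"delta_pos":[0.008,0.352,0.006],"turn":0.003,"grip":0.3},{"delta_pos":[0.008,0.352,0.006],"turn":0.003,"grip":0.3},{"delta_pos":[0.008,0.352,0.006],"turn":0.003,"grip":0.3}]'|grep -E "tcp|contact|gap"; python3 -m pendant '[{"delta_pos":[0,0,0.04],"turn":0,"grip":0.3},{"delta_pos":[0,0,0.04],"turn":0,"grip":0.3},{"delta_pos":[0,0,0.04],"turn":0,"grip":0.3},{"delta_pos":[0,0,0.04],"turn":0,"grip":0.3}]'|grep -E "tcp|contact|gap"; python3 -c "
from h import *
c=cap('wrist');save(c,'w8')
cv2.imwrite('pics/w8b.png',cv2.resize(c['img'][:,:,::-1],(800,600),interpolation=cv2.INTER_CUBIC));go([533.4,23.8,60],-0.1)"
```

```text
tcp_pos: [529.7, 14.2, 96.6]
contact_force: [0.4, 0.4, -1.6]
finger_gap: 51.0
tcp_pos: [531.3, 22.7, 58.3]
contact_force: [0.3, 0.1, -1.1]
finger_gap: 51.0
at [531.9  22.7  59. ] phi -0.0992 delta [0.0013, -0.0012, -0.001] turn 0.0008 rows> 1.0 F [-1.  -0.3 -1.1] gap 51.0 t 16.9
```

View pics/w8b.png

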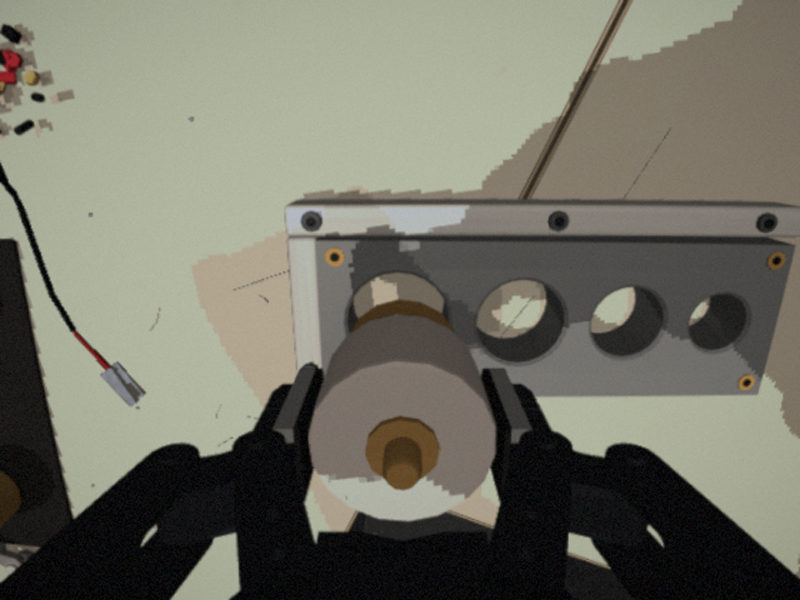

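```bash
cat > fit.py <<'E'
from h import *
BY=np.array([70,15,-34,-77.]);BR=np.array([45.6,39.6,33.6,27.6])/2
def bores(p,z=30): return np.array([[p[0]-np.sin(p[2])*b,p[1]+np.cos(p[2])*b,z] for b in BY])
def circ(c,X,r,n=72):
    a=np.linspace(0,2*np.pi,n,endpoint=False); return np.array([proj(c,X+r*np.array([np.cos(t),np.sin(t),0])) for t in a])
def box(c,X,r): q=circ(c,X,r)/.7; return [*q.min(0).round(1),*q.max(0).round(1)] # u0,v0,u1,v1 in 800 px
def fitblock(c,obs,yaw=None):  # obs: {bore idx: (u0,v0,u1,v1)} 800px
    def res(p):
        y=p[2] if yaw is None else yaw
        B=bores([p[0],p[1],y]); return np.concatenate([np.array(box(c,B[i],BR[i]))-o for i,o in obs.items()])
    r=least_squares(res,[525,-46,-.1] if yaw is None else [525,-46],diff_step=1e-4); print('fit',r.x.round(3),'res',r.fun.round(1)); p=[*r.x[:2],r.x[2] if yaw is None else yaw]; return p
def fithead(c,s,obs,R):  # obs u0,u1,v1 of head top circle -> tool-frame centre
    Rt=Ro.from_rotvec(s['ee_rot']).as_matrix();p=np.array(s['tcp_pos'])
    def res(q):
        b=box(c,p+Rt@q,R); return [b[0]-obs[0],b[2]-obs[1],b[3]-obs[2]]
    r=least_squares(res,[0,0,-58.],diff_step=1e-3); return r.x, p+Rt@r.x
E
python3 - <<'E'
from fit import *
c=load('w8');s=sensors.state()
p=fitblock(c,{1:(475,278,565,362),2:(589,285,664,357),3:(687,291,749,351)})
print(bores(p).round(1)[0]); print('pred bore1',box(c,bores(p)[0],22.8))
q,w=fithead(c,s,(308,496,520),26); print('head tool',q.round(1),'world',w.round(1))
for z in (64,): 
    f=w-[0,0,64]; print('foot pred',f.round(1),box(c,f,20),box(c,f+[0,0,2],22))
E
```

```text
fit [ 5.26052e+02 -4.57190e+01 -1.00000e-01] res [ 3.4  1.5  1.4  0.1  4.   1.2  2.  -1.3  4.   1.8  0.1 -1.9]
[533.   23.9  30. ]
pred bore1 [np.float64(348.7), np.float64(272.7), np.float64(450.8), np.float64(368.2)]
head tool [  0.    0.  -60.3] world [531.9  22.7 119.2]
foot pred [531.9  22.7  55.2] [np.float64(352.5), np.float64(299.4), np.float64(453.1), np.float64(391.9)] [np.float64(346.9), np.float64(296.1), np.float64(458.7), np.float64(398.6)]
```

```bash
sed -i 's/q.min(0).round(1),\*q.max(0).round(1)/q.min(0),*q.max(0)/; s/\[0,0,-58.\],diff_step=1e-3/[1,1,-58.]/; s/,diff_step=1e-4//' fit.py; python3 - <<'E'
from fit import *
c=load('w8');s=sensors.state()
p=fitblock(c,{1:(475,278,565,362),2:(589,285,664,357),3:(687,291,749,351)})
B=bores(p)[0];print(B.round(1)); print('pred bore1',np.round(box(c,B,22.8)))
q,w=fithead(c,s,(308,496,520),26); print('head tool',q.round(1),'world',w.round(1))
Rt=Ro.from_rotvec(s['ee_rot']).as_matrix()
f=w-[0,0,64]; print('foot pred',f.round(1),np.round(box(c,f,20)),np.round(box(c,f+[0,0,2],22)))
print('move tool',(Rt.T@(B-f)).round(1))
E
```

```text
fit [ 5.26464e+02 -4.45670e+01 -1.04000e-01] res [ 0.8  0.7 -1.1 -0.6  1.4  0.9 -0.5 -1.6  1.5  1.8 -2.3 -1.9]
[533.7  25.1  30. ]
pred bore1 [346. 271. 448. 367.]
head tool [ -2.   -0.4 -58.6] world [530.   23.3 117.5]
foot pred [530.   23.3  53.5] [352. 303. 452. 394.] [347. 300. 457. 401.]
move tool [ 3.6 -2.1 23.6]
```

```bash
python3 -m pendant '[{"delta_pos":[0.0034,-0.0018,0],"turn":0,"grip":0.3},{"delta_pos":[0.0034,-0.0018,0.01],"turn":0,"grip":0.3},{"delta_pos":[0.0034,-0.0018,0.02],"turn":0,"grip":0.3},{"delta_pos":[0.0034,-0.0018,0.023],"turn":0,"grip":0.3},{"delta_pos":[0.0034,-0.0018,0.026],"turn":0,"grip":0.3},{"delta_pos":[0.0034,-0.0018,0.029],"turn":0,"grip":0.3},{"delta_pos":[0.0034,-0.0018,0.029],"turn":0,"grip":0.3}]'|grep -E "tcp|contact|gap"
```

```text
tcp_pos: [534.2, 23.7, 28.4]
contact_force: [-1.2, 1.7, -2.6]
finger_gap: 50.9
```

```bash
python3 -m pendant '[{"delta_pos":[0,0,0.002],"turn":0,"grip":0.3},{"delta_pos":[0,0,0.004],"turn":0,"grip":0.3},{"delta_pos":[0,0,0.006],"turn":0,"grip":0.3},{"delta_pos":[0,0,0.006],"turn":0,"grip":0.3}]'|grep -E "tcp|contact|gap"
```

```text
tcp_pos: [534.1, 23.9, 22.7]
contact_force: [-3.3, 2.6, -2.7]
finger_gap: 50.7
```

```bash
python3 -m pendant '[{"delta_pos":[0,0,0.002],"turn":0,"grip":0.3},{"delta_pos":[0,0,0.004],"turn":0,"grip":0.3},{"delta_pos":[0,0,0.006],"turn":0,"grip":0.3},{"delta_pos":[0,0,0.006],"turn":0,"grip":0.3}]'|grep -E "tcp|contact|gap"
```

```text
tcp_pos: [534.1, 23.9, 16.8]
contact_force: [-4.2, 2.6, -1.8]
finger_gap: 50.4
```

```bash
python3 -m pendant '[{"delta_pos":[-0.0006,-0.0004,0.003],"turn":0,"grip":0.3},{"delta_pos":[-0.0006,-0.0004,0.006],"turn":0,"grip":0.3},{"delta_pos":[-0.0006,-0.0004,0.009],"turn":0,"grip":0.3},{"delta_pos":[-0.0006,-0.0004,0.009],"turn":0,"grip":0.3}]'|grep -E "tcp|contact|gap"; python3 -m pendant '[{"delta_pos":[0,0,0.0015],"turn":0,"grip":0.3},{"delta_pos":[0,0,0.003],"turn":0,"grip":0.3},{"delta_pos":[0,0,0.003],"turn":0,"grip":0.3}]'|grep -E "tcp|contact|gap"
```

```text
tcp_pos: [534.0, 24.0, 7.6]
contact_force: [-3.0, 1.8, -4.0]
finger_gap: 50.9
tcp_pos: [534.0, 24.0, 5.0]
contact_force: [-4.2, 3.3, -1.5]
finger_gap: 50.8
```

```bash
python3 -m pendant '[{"delta_pos":[0,0,0.001],"turn":0,"grip":0.3},{"delta_pos":[0,0,0.002],"turn":0,"grip":0.3},{"delta_pos":[0,0,0.002],"turn":0,"grip":0.3}]'|grep -E "tcp|contact|gap"; python3 -m pendant '[{"delta_pos":[0,0,0.001],"turn":0,"grip":0.3},{"delta_pos":[0,0,0.002],"turn":0,"grip":0.3},{"delta_pos":[0,0,0.002],"turn":0,"grip":0.3}]'|grep -E "tcp|contact|gap"
```

```text
tcp_pos: [533.9, 24.1, 4.4]
contact_force: [-10.5, 2.2, 20.1]
finger_gap: 51.0
tcp_pos: [533.9, 24.0, 4.2]
contact_force: [-20.6, 0.7, 46.3]
finger_gap: 50.8
```

```bash
python3 -m pendant '[{"delta_pos":[0,0,-0.003],"turn":0,"grip":0.3},{"delta_pos":[0,0,-0.003],"turn":0,"grip":0.5},{"delta_pos":[0,0,-0.003],"turn":0,"grip":0.8},{"delta_pos":[0,0,-0.003],"turn":0,"grip":1},{"delta_pos":[0,0,-0.003],"turn":0,"grip":1},{"delta_pos":[0,0,-0.04],"turn":0,"grip":1},{"delta_pos":[0,0,-0.08],"turn":0,"grip":1},{"delta_pos":[0,0,-0.12],"turn":0,"grip":1},{"delta_pos":[0,0,-0.15],"turn":0,"grip":1},{"delta_pos":[0,0,-0.15],"turn":0,"grip":1}]'|grep -E "tcp|contact|gap"; python3 -c "
from h import *
c=cap('wrist');save(c,'w9')
cv2.imwrite('pics/w9.png',c['img'][:,:,::-1]);go([438,281,130],-0.1)"
```

```text
tcp_pos: [539.0, 24.3, 157.8]
contact_force: [1.2, -0.3, -0.3]
finger_gap: 85.5
at [537.6  23.9 154.9] phi -0.101 delta [-0.1253, -0.2457, 0.0242] turn -0.001 rows> 7.0 F [-0.2  1.   0.1] gap 85.5 t 20.1
```

View pics/w9.png

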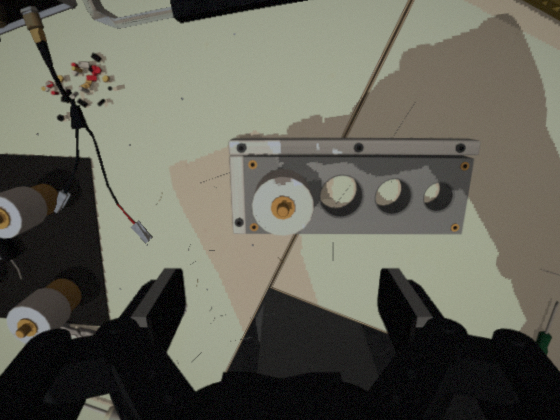

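```bash
python3 -m pendant '[{"delta_pos":[-0.02,-0.04,0],"turn":0,"grip":1},{"delta_pos":[-0.04,-0.08,0],"turn":0,"grip":1},{"delta_pos":[-0.126,-0.246,0.024],"turn":0,"grip":1},{"delta_pos":[-0.126,-0.246,0.024],"turn":0,"grip":1},{"delta_pos":[-0.126,-0.246,0.024],"turn":0,"grip":1},{"delta_pos":[-0.126,-0.246,0.024],"turn":0,"grip":1},{"delta_pos":[-0.126,-0.246,0.024],"turn":0,"grip":1},{"delta_pos":[-0.126,-0.246,0.024],"turn":0,"grip":1},{"delta_pos":[-0.126,-0.246,0.024],"turn":0,"grip":1},{"delta_pos":[-0.126,-0.246,0.024],"turn":0,"grip":1}]'|grep -E "tcp|contact|gap"; cat >> fit.py <<'E'
def orange(c,name=None):
    h=cv2.cvtColor(c['img'],cv2.COLOR_RGB2HSV); m=cv2.inRange(h,(10,110,50),(25,255,255))
    n,l,st,ce=cv2.connectedComponentsWithStats(m)
    return [(ce[i].round(1).tolist(),st[i].tolist()) for i in range(1,n) if st[i][4]>60]
E
python3 - <<'E'
from fit import *
print('w8');[print(x) for x in orange(load('w8'))]
print('w6');[print(x) for x in orange(load('w6'))]
c=cap('wrist');save(c,'w10'); print('now');[print(x,onz(c,*x[0],73).round(1)) for x in orange(c)]
go([437,281,4],-0.1)
E
```

```text
tcp_pos: [434.1, 280.3, 126.4]
contact_force: [0.7, 0.1, 0.2]
finger_gap: 85.2
w8
([22.0, 54.1], [18, 50, 9, 9, 66])
([234.0, 179.4], [228, 174, 13, 12, 108])
([542.6, 182.0], [537, 176, 12, 13, 95])
([281.2, 218.5], [246, 210, 71, 22, 530])
([521.8, 267.2], [517, 263, 11, 10, 75])
([281.1, 315.3], [256, 292, 51, 50, 1899])
([4.3, 340.9], [0, 331, 13, 23, 146])
w6
([99.2, 55.7], [88, 49, 22, 13, 81])
([109.1, 80.7], [80, 48, 47, 53, 288])
([393.8, 145.9], [388, 135, 19, 27, 136])
([307.1, 161.8], [296, 151, 23, 23, 395])
([428.8, 161.5], [418, 151, 23, 22, 388])
([299.0, 229.3], [288, 225, 24, 11, 121])
([385.5, 244.1], [374, 236, 32, 25, 281])
([304.0, 262.6], [294, 254, 21, 19, 306])
([413.0, 276.5], [404, 271, 17, 14, 147])
([94.9, 408.3], [77, 395, 32, 25, 484])
now
([279.9, 37.6], [265, 22, 30, 33, 765]) [549.  269.8  73. ]
([171.6, 162.1], [160, 152, 19, 26, 166]) [479.5 351.   73. ]
([135.3, 183.8], [122, 171, 27, 26, 535]) [467.2 379.5  73. ]
([278.2, 207.7], [265, 195, 27, 26, 536]) [439.7 282.2  73. ]
at [434.4 279.7 126.6] phi -0.102 delta [0.0025, -0.0017, 0.1226] turn -0.002 rows> 3.0 F [-0.  -0.7 -0.6] gap 85.4 t 21.0
```

```bash
python3 -m pendant '[{"delta_pos":[0.003,-0.0015,0.03],"turn":0,"grip":1},{"delta_pos":[0.003,-0.0015,0.06],"turn":0,"grip":1},{"delta_pos":[0.003,-0.0015,0.09],"turn":0,"grip":1},{"delta_pos":[0.003,-0.0015,0.11],"turn":0,"grip":1},{"delta_pos":[0.003,-0.0015,0.122],"turn":0,"grip":1},{"delta_pos":[0.003,-0.0015,0.122],"turn":0,"grip":1},{"delta_pos":[0.003,-0.0015,0.122],"turn":0,"grip":0.6}]'|grep -E "tcp|contact|gap"; python3 -m pendant '[{"delta_pos":[0,0,0],"turn":0,"grip":0.4},{"delta_pos":[0,0,0],"turn":0,"grip":0.25},{"delta_pos":[0,0,0],"turn":0,"grip":0.25},{"delta_pos":[0,0,0],"turn":0,"grip":0.25},{"delta_pos":[0,0,0],"turn":0,"grip":0.25},{"delta_pos":[0,0,0],"turn":0,"grip":0.25}]' 50|grep -E "tcp|contact|gap|grip"; python3 -m pendant '[{"delta_pos":[0,0,-0.02],"turn":0,"grip":0.25},{"delta_pos":[0,0,-0.06],"turn":0,"grip":0.25},{"delta_pos":[0,0,-0.1],"turn":0,"grip":0.25},{"delta_pos":[0,0,-0.1],"turn":0,"grip":0.25},{"delta_pos":[0,0,-0.1],"turn":0,"grip":0.25}]'|grep -E "tcp|contact|gap"
python3 - <<'E'
from fit import *
go([526.6,-30.1,105],-0.1)
s=sensors.state();c=cap('wrist');save(c,'w11');Rt=Ro.from_rotvec(s['ee_rot']).as_matrix();p=np.array(s['tcp_pos'])
print([x for x in orange(c) if 230<x[0][0]<330 and x[0][1]>270])
for n,cc,uv in [('b2',c,None),('w8',load('w8'),(281.1,315.3))]:
    if uv is None: uv=[x[0] for x in orange(c) if 230<x[0][0]<330 and x[0][1]>270][-1]
    # tool coords at plane z=-62
    T=cc['Rw'];
    import numpy as np
    tfc=np.array(optics.read_camera('wrist')['tool_from_camera']) if n=='b2' else tfc
    K=cc['K'];cam=dict(K=K,k1=cc['k1'],Rw=tfc[:3,:3],o=tfc[:3,3]); print(n,onz(cam,*uv,-62).round(2))
E
```

```text
tcp_pos: [437.4, 280.9, 4.9]
contact_force: [0.3, 0.3, 0.2]
finger_gap: 75.4
tcp_pos: [438.0, 282.6, 6.5]
contact_force: [-0.4, -1.9, 5.0]
finger_gap: 44.7
grip_force: 50.3
tcp_pos: [438.7, 283.5, 108.2]
contact_force: [0.3, 0.3, -1.1]
finger_gap: 44.6
at [438.7 283.5 108.2] phi -0.1007 delta [0.119, 0.3032, 0.0027] turn -0.0007 rows> 8.0 F [ 0.3  0.3 -1.1] gap 44.6 t 22.5
[([281.1, 313.4], [256, 290, 51, 50, 1865])]
b2 [ -0.1   -0.56 -62.  ]
w8 [ -0.97  -0.56 -62.  ]
```

```bash
python3 -m pendant '[{"delta_pos":[0.016,0.04,0],"turn":0,"grip":0.25},{"delta_pos":[0.032,0.08,0],"turn":0,"grip":0.25},{"delta_pos":[0.12,0.3036,0],"turn":0,"grip":0.25},{"delta_pos":[0.12,0.3036,0],"turn":0,"grip":0.25},{"delta_pos":[0.12,0.3036,0],"turn":0,"grip":0.25},{"delta_pos":[0.12,0.3036,0],"turn":0,"grip":0.25},{"delta_pos":[0.12,0.3036,0],"turn":0,"grip":0.25},{"delta_pos":[0.12,0.3036,0],"turn":0,"grip":0.25},{"delta_pos":[0.12,0.3036,0],"turn":0,"grip":0.25},{"delta_pos":[0.12,0.3036,0],"turn":0,"grip":0.25}]'|grep -E "tcp|contact|gap"; python3 -m pendant '[{"delta_pos":[0,0,0.04],"turn":0,"grip":0.25},{"delta_pos":[0,0,0.04],"turn":0,"grip":0.25},{"delta_pos":[0,0,0.04],"turn":0,"grip":0.25},{"delta_pos":[0,0,0.04],"turn":0,"grip":0.25},{"delta_pos":[0,0,0.04],"turn":0,"grip":0.25}]'|grep -E "tcp|contact|gap"
python3 - <<'E'
from fit import *
go([527.7,-30.6,60],-0.1)
c=cap('wrist');save(c,'w12');go([527.7,-30.6,60],-0.1)
# screws (brass) on block & in-hand stud: block pose check vs w8
for n in ('w8','w12'):
    cc=load(n); print(n,[(x[0],onz(cc,*x[0],30).round(1).tolist()) for x in orange(cc) if x[1][4]<140])
E
```

```text
tcp_pos: [525.0, -34.5, 103.5]
contact_force: [-0.4, 0.9, -1.7]
finger_gap: 44.9
tcp_pos: [526.6, -30.7, 66.3]
contact_force: [0.7, -0.1, -1.5]
finger_gap: 44.7
at [526.6 -30.7  66.3] phi -0.099 delta [0.0011, -0.0002, 0.0063] turn 0.001 rows> 1.0 F [ 0.7 -0.1 -1.5] gap 44.7 t 23.8
at [526.8 -31.   66.4] phi -0.0993 delta [0.0009, -0.0004, 0.0064] turn 0.0007 rows> 1.0 F [-0.6 -0.1 -2. ] gap 44.6 t 23.9
w8 [([22.0, 54.1], [651.4, 160.2, 30.0]), ([234.0, 179.4], [565.8, 48.8, 30.0]), ([542.6, 182.0], [545.3, -145.1, 30.0]), ([521.8, 267.2], [485.4, -138.8, 30.0])]
w12 [([151.8, 178.1], [565.6, 49.1, 30.0]), ([455.2, 179.8], [545.3, -144.9, 30.0]), ([441.1, 264.0], [485.3, -138.5, 30.0])]
```

```bash
python3 -m pendant '[{"delta_pos":[0.0008,-0.0003,0.01],"turn":0,"grip":0.25},{"delta_pos":[0.0008,-0.0003,0.02],"turn":0,"grip":0.25},{"delta_pos":[0.0008,-0.0003,0.028],"turn":0,"grip":0.25},{"delta_pos":[0.0008,-0.0003,0.031],"turn":0,"grip":0.25},{"delta_pos":[0.0008,-0.0003,0.034],"turn":0,"grip":0.25},{"delta_pos":[0.0008,-0.0003,0.037],"turn":0,"grip":0.25},{"delta_pos":[0.0008,-0.0003,0.037],"turn":0,"grip":0.25}]'|grep -E "tcp|contact|gap"
```

```text
tcp_pos: [527.0, -31.2, 28.3]
contact_force: [-1.1, 1.4, 0.8]
finger_gap: 44.7
```

```bash
python3 -m pendant '[{"delta_pos":[0,0,0.002],"turn":0,"grip":0.25},{"delta_pos":[0,0,0.004],"turn":0,"grip":0.25},{"delta_pos":[0,0,0.006],"turn":0,"grip":0.25},{"delta_pos":[0,0,0.006],"turn":0,"grip":0.25}]'|grep -E "tcp|contact|gap"
```

```text
tcp_pos: [527.6, -31.4, 27.0]
contact_force: [-22.4, -2.9, 67.0]
finger_gap: 44.9
```

```bash
python3 -m pendant '[{"delta_pos":[0,0,-0.008],"turn":0,"grip":0.25},{"delta_pos":[0,0,-0.016],"turn":0,"grip":0.25},{"delta_pos":[0,0,-0.016],"turn":0,"grip":0.25},{"delta_pos":[0,0,-0.016],"turn":0,"grip":0.25}]'|grep -E "tcp|contact|gap"
python3 - <<'E'
from fit import *
c=cap('wrist');save(c,'w13');go([527.7,-30.6,60],-0.1)
for n in ('w8','w11','w12','w13'):
    cc=load(n); print(n,[(x[0],x[1][2:],onz(cc,*x[0],30).round(1).tolist()) for x in orange(cc) if x[1][4]<140 or x[1][4]>1000])
w=c['img'][:,:,::-1]; cv2.imwrite('pics/w13b.png',cv2.resize(w[130:350,100:470],(800,476),interpolation=cv2.INTER_CUBIC))
E
```

```text
tcp_pos: [527.1, -31.7, 38.3]
contact_force: [-1.3, -0.5, -1.7]
finger_gap: 44.8
at [526.7 -31.6  37.8] phi -0.1005 delta [0.0009, -0.0011, -0.0222] turn -0.0005 rows> 1.0 F [-0.2 -0.5 -2. ] gap 44.6 t 25.2
w8 [([22.0, 54.1], [9, 9, 66], [651.4, 160.2, 30.0]), ([234.0, 179.4], [13, 12, 108], [565.8, 48.8, 30.0]), ([542.6, 182.0], [12, 13, 95], [545.3, -145.1, 30.0]), ([521.8, 267.2], [11, 10, 75], [485.4, -138.8, 30.0]), ([281.1, 315.3], [51, 50, 1899], [465.6, 29.8, 30.0])]
w11 [([281.1, 313.4], [51, 50, 1865], [340.2, 294.4, 30.0])]
w12 [([151.8, 178.1], [12, 11, 89], [565.6, 49.1, 30.0]), ([455.2, 179.8], [13, 12, 90], [545.3, -144.9, 30.0]), ([441.1, 264.0], [11, 11, 77], [485.3, -138.5, 30.0]), ([281.0, 313.4], [51, 50, 1870], [457.1, -23.1, 30.0])]
w13 [([132.4, 191.0], [14, 13, 119], [565.3, 49.0, 30.0]), ([477.3, 192.0], [14, 13, 120], [545.2, -144.9, 30.0]), ([163.9, 269.9], [41, 38, 1206], [514.9, 41.5, 30.0]), ([459.5, 285.4], [12, 12, 93], [485.3, -138.6, 30.0]), ([281.0, 313.4], [51, 50, 1866], [477.4, -26.0, 30.0])]
```

View pics/w13b.png

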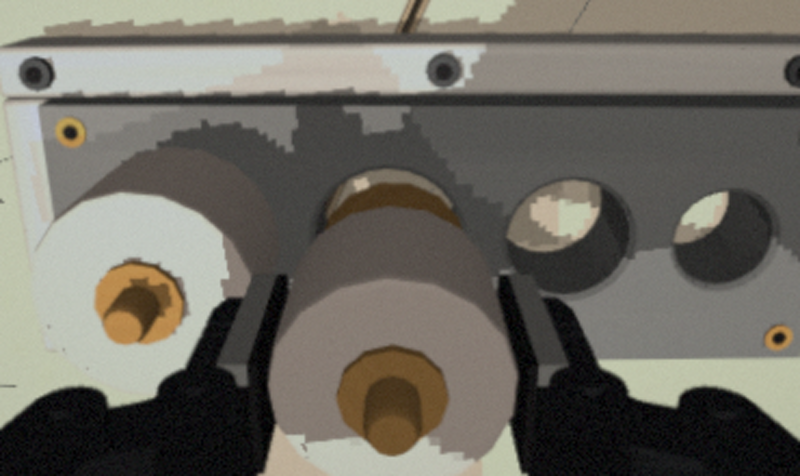

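```bash
python3 -m pendant '[{"delta_pos":[0,0,-0.03],"turn":0,"grip":0.25},{"delta_pos":[0,0,-0.045],"turn":0.1,"grip":0.25},{"delta_pos":[0,0,-0.045],"turn":0.2,"grip":0.25}]'|grep -E "tcp|contact|gap"
python3 - <<'E'
from fit import *
s=sensors.state();print(np.round(s['joint_positions'],2)); go([527,-30,80],-1.671); go([527,-30,80],1.471)
E
```

```text
tcp_pos: [528.5, -31.4, 85.2]
contact_force: [0.6, 0.6, -2.6]
finger_gap: 45.0
[ 0.16  0.43 -0.27  1.93  0.16  0.8  -2.07]
at [528.5 -31.4  85.2] phi -0.3048 delta [-0.0019, -0.0009, 0.0052] turn 1.3662 rows> 11.0 F [ 0.6  0.6 -2.6] gap 45.0 t 25.4
at [528.5 -31.4  85.2] phi -0.3048 delta [-0.0019, -0.0009, 0.0052] turn -1.7758 rows> 15.0 F [ 0.6  0.6 -2.6] gap 45.0 t 25.4
```

```bash
python3 -m pendant '[{"delta_pos":[-0.002,-0.001,0],"turn":-0.12,"grip":0.25},{"delta_pos":[-0.002,-0.001,0],"turn":-0.24,"grip":0.25},{"delta_pos":[-0.002,-0.001,0],"turn":-0.36,"grip":0.25},{"delta_pos":[-0.002,-0.001,0],"turn":-0.48,"grip":0.25},{"delta_pos":[-0.002,-0.001,0],"turn":-0.6,"grip":0.25},{"delta_pos":[-0.002,-0.001,0],"turn":-0.72,"grip":0.25},{"delta_pos":[-0.002,-0.001,0],"turn":-0.84,"grip":0.25},{"delta_pos":[-0.002,-0.001,0],"turn":-0.96,"grip":0.25},{"delta_pos":[-0.002,-0.001,0],"turn":-1.08,"grip":0.25},{"delta_pos":[-0.002,-0.001,0],"turn":-1.2,"grip":0.25}]'|grep -E "tcp|contact|gap"; python3 -m pendant '[{"delta_pos":[0,0,0],"turn":-0.12,"grip":0.25},{"delta_pos":[0,0,0],"turn":-0.24,"grip":0.25},{"delta_pos":[0,0,0],"turn":-0.36,"grip":0.25},{"delta_pos":[0,0,0],"turn":-0.48,"grip":0.25},{"delta_pos":[0,0,0],"turn":-0.57,"grip":0.25},{"delta_pos":[0,0,0],"turn":-0.57,"grip":0.25},{"delta_pos":[0,0,0],"turn":-0.57,"grip":0.25},{"delta_pos":[0,0,0],"turn":-0.57,"grip":0.25}]'|grep -E "tcp|contact|gap"
python3 - <<'E'
from fit import *
go([527,-30,80],1.471)
s=sensors.state();print(np.round(s['joint_positions'],2));c=cap('wrist');save(c,'w14')
print([(x[0],x[1],onz(c,*x[0],30).round(1).tolist()) for x in orange(c)])
cv2.imwrite('pics/w14b.png',cv2.resize(c['img'][:,:,::-1],(800,600)))
E
```

```text
tcp_pos: [524.7, -30.1, 82.2]
contact_force: [-0.9, -0.1, -2.7]
finger_gap: 44.9
tcp_pos: [524.9, -30.0, 82.7]
contact_force: [0.4, -0.4, -1.1]
finger_gap: 45.0
at [524.9 -30.   82.7] phi 1.4665 delta [0.0002, 0.0021, 0.0027] turn -0.0045 rows> 1.0 F [ 0.4 -0.4 -1.1] gap 45.0 t 26.9
[ 0.48  0.52 -0.71  1.91  0.43  0.88 -0.56]
[([237.3, 93.4], [231, 88, 13, 12, 104], [506.0, 54.9, 30.0]), ([331.5, 93.5], [326, 88, 12, 12, 93], [565.8, 48.6, 30.0]), ([286.2, 143.6], [269, 126, 35, 36, 958], [533.9, 19.8, 30.0]), ([281.7, 222.6], [252, 215, 60, 20, 518], [525.1, -35.4, 30.0]), ([280.8, 313.5], [256, 290, 51, 51, 1876], [516.4, -111.3, 30.0]), ([524.7, 337.5], [483, 297, 77, 85, 3512], [717.8, -160.0, 30.0])]
```

```bash
python3 - <<'E'
from fit import *
tfc=np.array(optics.read_camera('wrist')['tool_from_camera'])
for n,r,zf,v,uc in [('w8',22,2.6,210,281.5),('w11',19,3.5,None,None),('w12',19,3.5,None,None),('w14',19,3.5,215,282)]:
    c=load(n);cam=dict(K=c['K'],k1=c['k1'],Rw=tfc[:3,:3],o=tfc[:3,3])
    L=[x for x in orange(c) if 270<x[0][0]<292 and 195<x[0][1]<240];print(n,L)
    if L: v=L[0][1][1];uc=L[0][1][0]+L[0][1][2]/2
    else: continue
    def top(qx,qy):
        A=np.array(circ(cam,np.array([qx,qy,zf]),r-2)); B=np.array(circ(cam,np.array([qx,qy,zf-2]),r)); A=np.vstack([A,B]); return A[:,1].min(),A[:,0].mean()
    g=np.linspace(-5,5,101); print('qx',g[np.argmin([abs(top(x,0)[0]-v) for x in g])],'qy',g[np.argmin([abs(top(0,y)[1]-uc) for y in g])])
go([527.1,-29.8,40],1.471)
E
```

```text
w8 [([281.2, 218.5], [246, 210, 71, 22, 530])]
qx -0.7000000000000002 qy 0.6000000000000005
w11 [([282.0, 222.4], [252, 214, 61, 21, 561])]
qx -0.2999999999999998 qy 1.2000000000000002
w12 [([281.6, 223.1], [252, 215, 61, 20, 504])]
qx -0.8999999999999995 qy 1.2000000000000002
w14 [([281.7, 222.6], [252, 215, 60, 20, 518])]
qx -0.8999999999999995 qy 0.9000000000000004
at [525.1 -29.9  83. ] phi 1.4677 delta [0.0003, 0.002, 0.043] turn -0.0033 rows> 2.0 F [ 0.8 -0.7 -0.4] gap 44.6 t 27.0
```

```bash
python3 -m pendant '[{"delta_pos":[0.0005,0.0019,0.01],"turn":-0.003,"grip":0.25},{"delta_pos":[0.0005,0.0019,0.03],"turn":-0.003,"grip":0.25},{"delta_pos":[0.0005,0.0019,0.044],"turn":-0.003,"grip":0.25},{"delta_pos":[0.0005,0.0019,0.046],"turn":-0.003,"grip":0.25},{"delta_pos":[0.0005,0.0019,0.046],"turn":-0.003,"grip":0.25},{"delta_pos":[0.0005,0.0019,0.048],"turn":-0.003,"grip":0.25},{"delta_pos":[0.0005,0.0019,0.05],"turn":-0.003,"grip":0.25},{"delta_pos":[0.0005,0.0019,0.05],"turn":-0.003,"grip":0.25}]'|grep -E "tcp|contact|gap"
```

```text
tcp_pos: [527.5, -29.6, 33.5]
contact_force: [-1.0, -0.9, -1.4]
finger_gap: 44.5
```

```bash
python3 -m pendant '[{"delta_pos":[0,0,0.002],"turn":0,"grip":0.25},{"delta_pos":[0,0,0.004],"turn":0,"grip":0.25},{"delta_pos":[0,0,0.004],"turn":0,"grip":0.25}]'|grep -E "tcp|contact|gap"
```

```text
tcp_pos: [527.1, -29.7, 29.0]
contact_force: [-0.6, 0.0, -1.1]
finger_gap: 45.0
```

```bash
python3 -m pendant '[{"delta_pos":[0,0,0.002],"turn":0,"grip":0.25},{"delta_pos":[0,0,0.004],"turn":0,"grip":0.25},{"delta_pos":[0,0,0.006],"turn":0,"grip":0.25},{"delta_pos":[0,0,0.006],"turn":0,"grip":0.25}]'|grep -E "tcp|contact|gap"; python3 -m pendant '[{"delta_pos":[0,0,0.002],"turn":0,"grip":0.25},{"delta_pos":[0,0,0.004],"turn":0,"grip":0.25},{"delta_pos":[0,0,0.004],"turn":0,"grip":0.25}]'|grep -E "tcp|contact|gap"
```

```text
tcp_pos: [526.8, -29.7, 22.7]
contact_force: [-0.8, 0.1, -0.5]
finger_gap: 44.6
tcp_pos: [526.9, -29.6, 18.8]
contact_force: [0.4, 0.4, -1.0]
finger_gap: 44.3
```

```bash
python3 -m pendant '[{"delta_pos":[0,0,0.003],"turn":0,"grip":0.25},{"delta_pos":[0,0,0.006],"turn":0,"grip":0.25},{"delta_pos":[0,0,0.009],"turn":0,"grip":0.25},{"delta_pos":[0,0,0.011],"turn":0,"grip":0.25},{"delta_pos":[0,0,0.011],"turn":0,"grip":0.25}]'|grep -E "tcp|contact|gap"; python3 -m pendant '[{"delta_pos":[0,0,0.001],"turn":0,"grip":0.25},{"delta_pos":[0,0,0.002],"turn":0,"grip":0.25},{"delta_pos":[0,0,0.002],"turn":0,"grip":0.25}]'|grep -E "tcp|contact|gap"
```

```text
tcp_pos: [526.8, -29.6, 7.6]
contact_force: [-0.4, 0.1, -1.3]
finger_gap: 44.8
tcp_pos: [527.1, -29.6, 6.1]
contact_force: [0.7, -0.6, -1.9]
finger_gap: 44.5
```

```bash
python3 -m pendant '[{"delta_pos":[0,0,0.001],"turn":0,"grip":0.25},{"delta_pos":[0,0,0.0015],"turn":0,"grip":0.25},{"delta_pos":[0,0,0.0015],"turn":0,"grip":0.25}]'|grep -E "tcp|contact|gap"
```

```text
tcp_pos: [527.3, -29.6, 5.6]
contact_force: [-3.9, -1.0, 10.4]
finger_gap: 44.9
```

```bash
python3 -m pendant '[{"delta_pos":[0,0,-0.001],"turn":0,"grip":0.3},{"delta_pos":[0,0,-0.001],"turn":0,"grip":0.6},{"delta_pos":[0,0,-0.001],"turn":0,"grip":1},{"delta_pos":[0,0,-0.001],"turn":0,"grip":1},{"delta_pos":[0,0,-0.001],"turn":0,"grip":1},{"delta_pos":[0,0,-0.04],"turn":0,"grip":1},{"delta_pos":[0,0,-0.08],"turn":0,"grip":1},{"delta_pos":[0,0,-0.12],"turn":0,"grip":1},{"delta_pos":[0,0,-0.14],"turn":0,"grip":1},{"delta_pos":[0,0,-0.14],"turn":0,"grip":1}]'|grep -E "tcp|contact|gap"
python3 - <<'E'
from fit import *
c=cap('wrist');save(c,'w15')
print([(x[0],x[1],onz(c,*x[0],30).round(1).tolist(),onz(c,*x[0],70).round(1).tolist()) for x in orange(c)])
go([547.2,268.4,130],1.471)
E
```

```text
tcp_pos: [530.1, -29.0, 149.5]
contact_force: [0.6, 0.1, 0.4]
finger_gap: 85.7
[([240.6, 96.7], [236, 92, 10, 10, 64], [505.9, 54.8, 30.0], [510.1, 54.0, 70.0]), ([277.5, 134.7], [265, 122, 26, 26, 511], [533.2, 20.7, 30.0], [533.7, 24.6, 70.0]), ([276.8, 204.1], [265, 193, 24, 23, 436], [526.2, -41.1, 30.0], [527.7, -28.7, 70.0]), ([478.0, 294.4], [440, 265, 120, 66, 2454], [721.7, -158.4, 30.0], [696.4, -130.0, 70.0]), ([523.5, 299.1], [516, 292, 18, 13, 93], [772.5, -170.7, 30.0], [740.2, -140.5, 70.0]), ([457.1, 416.2], [446, 411, 29, 9, 98], [714.9, -329.3, 30.0], [690.5, -277.4, 70.0])]
at [528.8 -29.5 147.1] phi 1.4723 delta [0.2982, -0.0111, 0.0171] turn 0.0013 rows> 8.0 F [-0.2 -0.7 -0.4] gap 85.6 t 30.3
```

```bash
python3 -m pendant '[{"delta_pos":[0.04,-0.002,0],"turn":0,"grip":1},{"delta_pos":[0.08,-0.004,0],"turn":0,"grip":1},{"delta_pos":[0.298,-0.011,0.017],"turn":0,"grip":1},{"delta_pos":[0.298,-0.011,0.017],"turn":0,"grip":1},{"delta_pos":[0.298,-0.011,0.017],"turn":0,"grip":1},{"delta_pos":[0.298,-0.011,0.017],"turn":0,"grip":1},{"delta_pos":[0.298,-0.011,0.017],"turn":0,"grip":1},{"delta_pos":[0.298,-0.011,0.017],"turn":0,"grip":1},{"delta_pos":[0.298,-0.011,0.017],"turn":0,"grip":1},{"delta_pos":[0.298,-0.011,0.017],"turn":0,"grip":1}]'|grep -E "tcp|contact|gap"
python3 - <<'E'
from fit import *
c=cap('wrist');save(c,'w16')
print([(x[0],x[1],onz(c,*x[0],73).round(1).tolist()) for x in orange(c)])
go([547.2,268.4,4],1.471); print(np.round(sensors.state()['joint_positions'],2))
E
```

```text
tcp_pos: [544.5, 268.0, 126.2]
contact_force: [0.2, -0.9, -0.1]
finger_gap: 85.2
[([142.2, 57.5], [128, 42, 29, 32, 720], [467.9, 380.7, 73.0]), ([184.1, 69.2], [177, 55, 12, 28, 107], [493.2, 370.8, 73.0]), ([287.5, 210.5], [275, 198, 26, 26, 526], [549.5, 271.0, 73.0]), ([458.0, 235.8], [451, 230, 14, 11, 117], [672.7, 239.3, 73.0])]
at [545.  266.6 126.4] phi 1.4725 delta [0.0022, 0.0021, 0.1224] turn 0.0015 rows> 3.0 F [ 0.2 -0.3  0. ] gap 85.4 t 31.2
[-0.06  0.59 -0.73  1.66  0.44  1.06 -1.02]
```

```bash
python3 -m pendant '[{"delta_pos":[0.0024,0.0028,0.03],"turn":0,"grip":1},{"delta_pos":[0.0024,0.0028,0.06],"turn":0,"grip":1},{"delta_pos":[0.0024,0.0028,0.09],"turn":0,"grip":1},{"delta_pos":[0.0024,0.0028,0.11],"turn":0,"grip":1},{"delta_pos":[0.0024,0.0028,0.122],"turn":0,"grip":1},{"delta_pos":[0.0024,0.0028,0.122],"turn":0,"grip":1},{"delta_pos":[0.0024,0.0028,0.122],"turn":0,"grip":0.6}]'|grep -E "tcp|contact|gap"; python3 -m pendant '[{"delta_pos":[0,0,0],"turn":0,"grip":0.4},{"delta_pos":[0,0,0],"turn":0,"grip":0.2},{"delta_pos":[0,0,0],"turn":0,"grip":0.2},{"delta_pos":[0,0,0],"turn":0,"grip":0.2},{"delta_pos":[0,0,0],"turn":0,"grip":0.2},{"delta_pos":[0,0,0],"turn":0,"grip":0.2}]' 50|grep -E "tcp|contact|gap|grip"; python3 -m pendant '[{"delta_pos":[0,0,-0.02],"turn":0,"grip":0.2},{"delta_pos":[0,0,-0.06],"turn":0,"grip":0.2},{"delta_pos":[0,0,-0.1],"turn":0,"grip":0.2},{"delta_pos":[0,0,-0.1],"turn":0,"grip":0.2},{"delta_pos":[0,0,-0.1],"turn":0,"grip":0.2}]'|grep -E "tcp|contact|gap"
cat >> fit.py <<'E'
def inhand(c,r,zf):
    tfc=np.array(optics.read_camera('wrist')['tool_from_camera']); cam=dict(K=c['K'],k1=c['k1'],Rw=tfc[:3,:3],o=tfc[:3,3])
    L=[x for x in orange(c) if 265<x[0][0]<297]; print(L)
    F=[x for x in L if 195<x[0][1]<245]; S=[x for x in L if x[1][4]>1000]
    if F:
        v=F[0][1][1]; g=np.linspace(-6,6,121)
        t=[min(circ(cam,np.array([x,0,zf]),r-2)[:,1].min(),circ(cam,np.array([x,0,zf-2]),r)[:,1].min()) for x in g]; print('foot qx',g[np.argmin(np.abs(np.array(t)-v))])
    if S: print('stud',onz(cam,*S[-1][0],-62).round(2),'(b1 -0.97,-0.56 -> q -0.7,0; b2 -0.1,-0.56 -> -0.6,0)')
E
python3 - <<'E'
from fit import *
c=cap('wrist');save(c,'w17'); inhand(c,16,3.5)
B=bores([525.6,-45.0,-0.104]);print(B.round(1)); go(B[2]+[0,0,75],1.471)
E
```

```text
tcp_pos: [548.7, 269.0, 5.9]
contact_force: [-0.2, -0.8, 0.1]
finger_gap: 75.8
tcp_pos: [549.2, 270.6, 7.3]
contact_force: [-0.8, -1.7, 6.1]
finger_gap: 38.7
grip_force: 49.6
tcp_pos: [550.0, 271.5, 109.0]
contact_force: [-1.6, -0.7, -1.8]
finger_gap: 38.8
[([280.6, 228.7], [254, 221, 55, 19, 525]), ([281.1, 313.8], [257, 291, 50, 49, 1826])]
foot qx -1.3999999999999995
stud [ -0.26   0.38 -62.  ] (b1 -0.97,-0.56 -> q -0.7,0; b2 -0.1,-0.56 -> -0.6,0)
[[ 532.9   24.6   30. ]
 [ 527.2  -30.1   30. ]
 [ 522.1  -78.8   30. ]
 [ 517.6 -121.6   30. ]]
at [548.2 269.6 105.5] phi 1.4725 delta [-0.3493, 0.0081, 0.0008] turn 0.0015 rows> 9.0 F [-0.8 -0.5 -1.8] gap 38.7 t 32.8
```

```bash
python3 -m pendant '[{"delta_pos":[-0.04,0.001,0],"turn":0,"grip":0.2},{"delta_pos":[-0.08,0.002,0],"turn":0,"grip":0.2},{"delta_pos":[-0.348,0.008,0],"turn":0.001,"grip":0.2},{"delta_pos":[-0.348,0.008,0],"turn":0.001,"grip":0.2},{"delta_pos":[-0.348,0.008,0],"turn":0.001,"grip":0.2},{"delta_pos":[-0.348,0.008,0],"turn":0.001,"grip":0.2},{"delta_pos":[-0.348,0.008,0],"turn":0.001,"grip":0.2},{"delta_pos":[-0.348,0.008,0],"turn":0.001,"grip":0.2},{"delta_pos":[-0.348,0.008,0],"turn":0.001,"grip":0.2},{"delta_pos":[-0.348,0.008,0],"turn":0.001,"grip":0.2}]'|grep -E "tcp|contact|gap"; python3 -m pendant '[{"delta_pos":[0,0,0.02],"turn":0,"grip":0.2},{"delta_pos":[0,0,0.035],"turn":0,"grip":0.2},{"delta_pos":[0,0,0.035],"turn":0,"grip":0.2},{"delta_pos":[0,0,0.035],"turn":0,"grip":0.2},{"delta_pos":[0,0,0.035],"turn":0,"grip":0.2}]'|grep -E "tcp|contact|gap"
python3 - <<'E'
from fit import *
c=cap('wrist');save(c,'w18'); inhand(c,16,4.3)
print([(x[0],onz(c,*x[0],30).round(1).tolist()) for x in orange(c)if x[1][4]<140])
go([522,-77.9,40],1.471)
E
```

```text
tcp_pos: [520.2, -83.8, 103.6]
contact_force: [0.1, 0.5, -1.6]
finger_gap: 38.7
tcp_pos: [522.3, -76.2, 70.8]
contact_force: [0.2, 0.8, -1.3]
finger_gap: 39.0
[([286.7, 52.6], [266, 30, 38, 43, 1006]), ([282.0, 161.9], [264, 144, 37, 37, 1046]), ([280.6, 228.6], [255, 221, 53, 19, 485]), ([281.1, 313.8], [256, 291, 51, 50, 1840])]
foot qx -1.7000000000000002
stud [ -0.26   0.38 -62.  ] (b1 -0.97,-0.56 -> q -0.7,0; b2 -0.1,-0.56 -> -0.6,0)
[([229.3, 8.2], [505.9, 55.3, 30.0]), ([335.1, 9.2], [566.0, 48.8, 30.0])]
at [522.8 -76.4  71.4] phi 1.4724 delta [-0.0015, -0.0007, 0.0314] turn 0.0014 rows> 1.0 F [-0.2 -0.  -1.3] gap 39.0 t 34.1
```

```bash
python3 -m pendant '[{"delta_pos":[-0.0013,-0.0008,0.01],"turn":0,"grip":0.2},{"delta_pos":[-0.0013,-0.0008,0.025],"turn":0,"grip":0.2},{"delta_pos":[-0.0013,-0.0008,0.034],"turn":0,"grip":0.2},{"delta_pos":[-0.0013,-0.0008,0.034],"turn":0,"grip":0.2},{"delta_pos":[-0.0013,-0.0008,0.036],"turn":0,"grip":0.2},{"delta_pos":[-0.0013,-0.0008,0.038],"turn":0,"grip":0.2},{"delta_pos":[-0.0013,-0.0008,0.038],"turn":0,"grip":0.2}]'|grep -E "tcp|contact|gap"; python3 -m pendant '[{"delta_pos":[0,0,0.002],"turn":0,"grip":0.2},{"delta_pos":[0,0,0.004],"turn":0,"grip":0.2},{"delta_pos":[0,0,0.004],"turn":0,"grip":0.2}]'|grep -E "tcp|contact|gap"
```

```text
tcp_pos: [521.6, -78.1, 32.8]
contact_force: [0.7, 0.5, -1.3]
finger_gap: 38.9
tcp_pos: [521.3, -78.2, 28.5]
contact_force: [-0.7, -0.5, -1.7]
finger_gap: 38.4
```

```bash
python3 -m pendant '[{"delta_pos":[0.0002,0.0003,0.002],"turn":0,"grip":0.2},{"delta_pos":[0.0002,0.0003,0.004],"turn":0,"grip":0.2},{"delta_pos":[0.0002,0.0003,0.006],"turn":0,"grip":0.2},{"delta_pos":[0.0002,0.0003,0.006],"turn":0,"grip":0.2}]'|grep -E "tcp|contact|gap"; python3 -m pendant '[{"delta_pos":[0,0,0.002],"turn":0,"grip":0.2},{"delta_pos":[0,0,0.004],"turn":0,"grip":0.2},{"delta_pos":[0,0,0.004],"turn":0,"grip":0.2}]'|grep -E "tcp|contact|gap"
```

```text
tcp_pos: [521.4, -78.0, 22.2]
contact_force: [0.3, -0.6, -2.2]
finger_gap: 38.6
tcp_pos: [521.4, -78.0, 18.3]
contact_force: [0.4, 0.1, -2.6]
finger_gap: 38.9
```

```bash
python3 -m pendant '[{"delta_pos":[0,0,0.003],"turn":0,"grip":0.2},{"delta_pos":[0,0,0.006],"turn":0,"grip":0.2},{"delta_pos":[0,0,0.009],"turn":0,"grip":0.2},{"delta_pos":[0,0,0.01],"turn":0,"grip":0.2},{"delta_pos":[0,0,0.01],"turn":0,"grip":0.2}]'|grep -E "tcp|contact|gap"; python3 -m pendant '[{"delta_pos":[0,0,0.001],"turn":0,"grip":0.2},{"delta_pos":[0,0,0.002],"turn":0,"grip":0.2},{"delta_pos":[0,0,0.002],"turn":0,"grip":0.2}]'|grep -E "tcp|contact|gap"
```

```text
tcp_pos: [521.4, -78.0, 8.3]
contact_force: [-0.2, -0.2, -1.9]
finger_gap: 38.5
tcp_pos: [521.6, -78.0, 6.6]
contact_force: [-0.1, -0.0, -1.6]
finger_gap: 38.4
```

```bash
python3 -m pendant '[{"delta_pos":[0,0,0.001],"turn":0,"grip":0.2},{"delta_pos":[0,0,0.001],"turn":0,"grip":0.2}]'|grep -E "tcp|contact|gap"; python3 -m pendant '[{"delta_pos":[0,0,0.001],"turn":0,"grip":0.2},{"delta_pos":[0,0,0.001],"turn":0,"grip":0.2}]'|grep -E "tcp|contact|gap"
```

```text
tcp_pos: [521.7, -78.1, 6.3]
contact_force: [-2.0, -0.8, 5.8]
finger_gap: 38.4
tcp_pos: [521.7, -78.1, 6.2]
contact_force: [-7.0, -0.7, 20.5]
finger_gap: 38.7
```

```bash
python3 -m pendant '[{"delta_pos":[0,0,-0.002],"turn":0,"grip":0.3},{"delta_pos":[0,0,-0.002],"turn":0,"grip":0.6},{"delta_pos":[0,0,-0.002],"turn":0,"grip":1},{"delta_pos":[0,0,-0.002],"turn":0,"grip":1},{"delta_pos":[0,0,-0.002],"turn":0,"grip":1},{"delta_pos":[0,0,-0.04],"turn":0,"grip":1},{"delta_pos":[0,0,-0.08],"turn":0,"grip":1},{"delta_pos":[0,0,-0.12],"turn":0,"grip":1},{"delta_pos":[0,0,-0.14],"turn":0,"grip":1},{"delta_pos":[0,0,-0.14],"turn":0,"grip":1}]'|grep -E "tcp|contact|gap"
python3 - <<'E'
from fit import *
c=cap('wrist');save(c,'w19')
print([(x[0],x[1],onz(c,*x[0],30).round(1).tolist(),onz(c,*x[0],70).round(1).tolist()) for x in orange(c)])
go([465.5,379.8,130],1.471)
E
```

```text
tcp_pos: [524.7, -77.6, 149.5]
contact_force: [0.8, 1.1, -0.4]
finger_gap: 85.4
[([278.9, 65.5], [265, 51, 27, 28, 536], [534.6, 27.1, 30.0], [534.2, 23.5, 70.0]), ([277.3, 141.6], [265, 129, 25, 26, 505], [527.0, -33.8, 30.0], [527.6, -29.1, 70.0]), ([276.5, 204.5], [265, 193, 24, 24, 437], [520.5, -90.1, 30.0], [522.0, -77.7, 70.0]), ([472.7, 266.4], [431, 222, 129, 99, 3373], [707.5, -173.9, 30.0], [683.4, -150.0, 70.0]), ([540.3, 253.6], [521, 241, 39, 25, 400], [777.3, -168.0, 30.0], [743.6, -144.9, 70.0]), ([541.3, 303.4], [530, 293, 21, 22, 78], [788.1, -227.8, 30.0], [753.0, -196.5, 70.0]), ([463.9, 408.8], [443, 394, 43, 26, 722], [716.5, -367.2, 30.0], [691.1, -316.8, 70.0])]
at [523.3 -78.  147. ] phi 1.4713 delta [0.4498, -0.1031, 0.0163] turn 0.0003 rows> 12.0 F [-0.3  0.5 -0.6] gap 85.7 t 37.5
```

All three studs are in line at their bores. On to bushing 4.

```bash
python3 -m pendant '[{"delta_pos":[0.039,-0.009,0],"turn":0,"grip":1},{"delta_pos":[0.078,-0.018,0],"turn":0,"grip":1},{"delta_pos":[0.45,-0.103,0.016],"turn":0,"grip":1},{"delta_pos":[0.45,-0.103,0.016],"turn":0,"grip":1},{"delta_pos":[0.45,-0.103,0.016],"turn":0,"grip":1},{"delta_pos":[0.45,-0.103,0.016],"turn":0,"grip":1},{"delta_pos":[0.45,-0.103,0.016],"turn":0,"grip":1},{"delta_pos":[0.45,-0.103,0.016],"turn":0,"grip":1},{"delta_pos":[0.45,-0.103,0.016],"turn":0,"grip":1},{"delta_pos":[0.45,-0.103,0.016],"turn":0,"grip":1}]'|grep -E "tcp|contact|gap"; python3 -c "
from h import *
go([465.5,379.8,130],1.471)"
```

```text
tcp_pos: [468.7, 333.1, 129.1]
contact_force: [0.6, -0.6, -0.3]
finger_gap: 85.4
at [468.7 333.1 129.1] phi 1.4716 delta [0.0462, -0.0078, -0.001] turn 0.0006 rows> 2.0 F [ 0.6 -0.6 -0.3] gap 85.4 t 38.3
```

```bash
python3 -m pendant '[{"delta_pos":[0.046,-0.008,0],"turn":0,"grip":1},{"delta_pos":[0.046,-0.008,0],"turn":0,"grip":1},{"delta_pos":[0.046,-0.008,0],"turn":0,"grip":1},{"delta_pos":[0.046,-0.008,0],"turn":0,"grip":1}]'|grep -E "tcp|contact|gap"
python3 - <<'E'
from fit import *
c=cap('wrist');save(c,'w20')
print([(x[0],x[1],onz(c,*x[0],73).round(1).tolist(),onz(c,*x[0],68).round(1).tolist()) for x in orange(c)])
go([465.5,379.8,4],1.471); print(np.round(sensors.state()['joint_positions'],2))
E
```

```text
tcp_pos: [465.7, 377.8, 129.2]
contact_force: [1.4, -0.6, 0.0]
finger_gap: 85.8
[([281.0, 207.1], [268, 195, 27, 25, 514], [466.4, 382.7, 73.0], [466.2, 381.1, 68.0]), ([524.5, 326.6], [517, 321, 14, 12, 102], [660.4, 257.1, 73.0], [664.5, 252.8, 68.0])]
at [466.4 376.7 129.4] phi 1.4711 delta [0.0033, -0.001, 0.1254] turn 0.0001 rows> 4.0 F [ 0.7 -0.6 -0.3] gap 85.3 t 38.7
[-0.26  0.58 -0.77  1.68  0.45  1.07 -1.27]
```

```bash
python3 -m pendant '[{"delta_pos":[0.0035,-0.001,0.03],"turn":0,"grip":1},{"delta_pos":[0.0035,-0.001,0.06],"turn":0,"grip":1},{"delta_pos":[0.0035,-0.001,0.09],"turn":0,"grip":1},{"delta_pos":[0.0035,-0.001,0.115],"turn":0,"grip":1},{"delta_pos":[0.0035,-0.001,0.125],"turn":0,"grip":1},{"delta_pos":[0.0035,-0.001,0.125],"turn":0,"grip":1},{"delta_pos":[0.0035,-0.001,0.125],"turn":0,"grip":0.6}]'|grep -E "tcp|contact|gap"; python3 -m pendant '[{"delta_pos":[0,0,0],"turn":0,"grip":0.3},{"delta_pos":[0,0,0],"turn":0,"grip":0.15},{"delta_pos":[0,0,0],"turn":0,"grip":0.15},{"delta_pos":[0,0,0],"turn":0,"grip":0.15},{"delta_pos":[0,0,0],"turn":0,"grip":0.15},{"delta_pos":[0,0,0],"turn":0,"grip":0.15},{"delta_pos":[0,0,0],"turn":0,"grip":0.15}]' 50|grep -E "tcp|contact|gap|grip"; python3 -m pendant '[{"delta_pos":[0,0,-0.02],"turn":0,"grip":0.15},{"delta_pos":[0,0,-0.06],"turn":0,"grip":0.15},{"delta_pos":[0,0,-0.1],"turn":0,"grip":0.15},{"delta_pos":[0,0,-0.1],"turn":0,"grip":0.15},{"delta_pos":[0,0,-0.1],"turn":0,"grip":0.15}]'|grep -E "tcp|contact|gap"
python3 - <<'E'
from fit import *
c=cap('wrist');save(c,'w21'); inhand(c,13,4)
go([517.6,-121.6,105],1.471)
E
```

```text
tcp_pos: [466.3, 381.1, 6.1]
contact_force: [-0.2, -0.1, 0.1]
finger_gap: 75.7
tcp_pos: [466.4, 382.6, 7.2]
contact_force: [-0.2, -1.6, 6.7]
finger_gap: 33.0
grip_force: 49.1
tcp_pos: [466.9, 383.5, 108.7]
contact_force: [0.5, -0.3, -1.7]
finger_gap: 32.4
[([280.0, 234.2], [258, 225, 45, 20, 495]), ([281.3, 314.9], [256, 292, 51, 50, 1837])]
foot qx -1.0
stud [ -0.76   0.46 -62.  ] (b1 -0.97,-0.56 -> q -0.7,0; b2 -0.1,-0.56 -> -0.6,0)
at [465.7 381.3 105.4] phi 1.4715 delta [-0.4953, 0.1015, 0.0008] turn 0.0005 rows> 13.0 F [ 0.6  0.2 -3.1] gap 32.8 t 40.4
```

```bash
python3 -m pendant '[{"delta_pos":[-0.04,0.008,0],"turn":0,"grip":0.15},{"delta_pos":[-0.08,0.016,0],"turn":0,"grip":0.15},{"delta_pos":[-0.494,0.101,0],"turn":0,"grip":0.15},{"delta_pos":[-0.494,0.101,0],"turn":0,"grip":0.15},{"delta_pos":[-0.494,0.101,0],"turn":0,"grip":0.15},{"delta_pos":[-0.494,0.101,0],"turn":0,"grip":0.15},{"delta_pos":[-0.494,0.101,0],"turn":0,"grip":0.15},{"delta_pos":[-0.494,0.101,0],"turn":0,"grip":0.15},{"delta_pos":[-0.494,0.101,0],"turn":0,"grip":0.15},{"delta_pos":[-0.494,0.101,0],"turn":0,"grip":0.15}]'|grep -E "tcp|contact|gap"; python3 -c "
from h import *
go([517,-120.3,105],1.471)"
```

```text
tcp_pos: [506.8, -33.2, 104.4]
contact_force: [1.3, 0.7, -1.2]
finger_gap: 32.5
at [506.8 -33.2 104.4] phi 1.4717 delta [-0.0857, 0.0188, -0.0006] turn 0.0007 rows> 3.0 F [ 1.3  0.7 -1.2] gap 32.5 t 41.2
```

```bash
python3 -m pendant '[{"delta_pos":[-0.086,0.019,0],"turn":0,"grip":0.15},{"delta_pos":[-0.086,0.019,0],"turn":0,"grip":0.15},{"delta_pos":[-0.086,0.019,0],"turn":0,"grip":0.15},{"delta_pos":[-0.086,0.019,0.02],"turn":0,"grip":0.15},{"delta_pos":[-0.086,0.019,0.04],"turn":0,"grip":0.15},{"delta_pos":[-0.086,0.019,0.04],"turn":0,"grip":0.15},{"delta_pos":[-0.086,0.019,0.04],"turn":0,"grip":0.15}]'|grep -E "tcp|contact|gap"
python3 - <<'E'
from fit import *
c=cap('wrist');save(c,'w22'); inhand(c,13,4)
go([517,-120.3,40],1.471)
print([(x[0],onz(c,*x[0],30).round(1).tolist(),onz(c,*x[0],70).round(1).tolist()) for x in orange(c)])
E
```

```text
tcp_pos: [516.8, -117.8, 64.3]
contact_force: [-0.4, 0.7, -1.2]
finger_gap: 32.8
[([285.5, 76.2], [265, 55, 41, 43, 1355]), ([283.6, 178.2], [265, 160, 38, 37, 1091]), ([279.8, 234.3], [258, 226, 45, 19, 450]), ([281.2, 314.8], [256, 292, 51, 50, 1854])]
foot qx -1.5
stud [ -0.71   0.41 -62.  ] (b1 -0.97,-0.56 -> q -0.7,0; b2 -0.1,-0.56 -> -0.6,0)
at [ 518.7 -117.7   66.1] phi 1.4725 delta [-0.0028, -0.0014, 0.0261] turn 0.0015 rows> 1.0 F [-0.1 -0.1 -1.6] gap 32.7 t 41.9
[([285.5, 76.2], [528.6, -26.9, 30.0], [528.1, -29.4, 70.0]), ([283.6, 178.2], [521.7, -87.0, 30.0], [522.5, -77.9, 70.0]), ([525.3, 308.0], [690.9, -201.8, 30.0], [659.0, -170.5, 70.0]), ([279.8, 234.3], [515.5, -124.5, 30.0], [517.5, -108.2, 70.0]), ([281.2, 314.8], [510.2, -187.2, 30.0], [513.2, -158.7, 70.0]), ([542.8, 361.1], [714.2, -255.3, 30.0], [677.8, -213.6, 70.0]), ([545.4, 388.2], [722.3, -285.4, 30.0], [684.2, -237.9, 70.0])]
```

```bash
python3 -m pendant '[{"delta_pos":[-0.002,-0.0005,0.012],"turn":0,"grip":0.15},{"delta_pos":[-0.002,-0.0005,0.024],"turn":0,"grip":0.15},{"delta_pos":[-0.002,-0.0005,0.026],"turn":0,"grip":0.15},{"delta_pos":[-0.002,-0.0005,0.026],"turn":0,"grip":0.15},{"delta_pos":[-0.002,-0.0005,0.026],"turn":0,"grip":0.15}]'|grep -E "tcp|contact|gap"; python3 -c "
from h import *
go([517,-120.3,30],1.471)"
```

```text
tcp_pos: [517.7, -120.0, 39.5]
contact_force: [0.2, 1.2, -1.2]
finger_gap: 33.0
at [ 517.7 -120.    39.5] phi 1.472 delta [-0.0003, -0.0006, 0.0095] turn 0.001 rows> 1.0 F [ 0.2  1.2 -1.2] gap 33.0 t 42.3
```

```bash
python3 -m pendant '[{"delta_pos":[-0.0003,-0.0005,0.003],"turn":0,"grip":0.15},{"delta_pos":[-0.0003,-0.0005,0.005],"turn":0,"grip":0.15},{"delta_pos":[-0.0003,-0.0005,0.007],"turn":0,"grip":0.15},{"delta_pos":[-0.0003,-0.0005,0.009],"turn":0,"grip":0.15},{"delta_pos":[-0.0003,-0.0005,0.009],"turn":0,"grip":0.15}]'|grep -E "tcp|contact|gap"; python3 -m pendant '[{"delta_pos":[0,0,0.002],"turn":0,"grip":0.15},{"delta_pos":[0,0,0.004],"turn":0,"grip":0.15},{"delta_pos":[0,0,0.004],"turn":0,"grip":0.15}]'|grep -E "tcp|contact|gap"
```

```text
tcp_pos: [517.2, -120.5, 30.4]
contact_force: [-0.3, -0.2, -1.3]
finger_gap: 32.6
tcp_pos: [517.2, -120.5, 26.4]
contact_force: [0.2, 0.2, -2.1]
finger_gap: 32.7
```

```bash
python3 -m pendant '[{"delta_pos":[0,0,0.002],"turn":0,"grip":0.15},{"delta_pos":[0,0,0.004],"turn":0,"grip":0.15},{"delta_pos":[0,0,0.006],"turn":0,"grip":0.15},{"delta_pos":[0,0,0.006],"turn":0,"grip":0.15}]'|grep -E "tcp|contact|gap"
```

```text
tcp_pos: [517.2, -120.5, 20.3]
contact_force: [1.4, -0.4, -1.5]
finger_gap: 32.7
```

```bash
python3 -m pendant '[{"delta_pos":[0,0,0.003],"turn":0,"grip":0.15},{"delta_pos":[0,0,0.006],"turn":0,"grip":0.15},{"delta_pos":[0,0,0.009],"turn":0,"grip":0.15},{"delta_pos":[0,0,0.012],"turn":0,"grip":0.15},{"delta_pos":[0,0,0.012],"turn":0,"grip":0.15}]'|grep -E "tcp|contact|gap"; python3 -m pendant '[{"delta_pos":[0,0,0.001],"turn":0,"grip":0.15},{"delta_pos":[0,0,0.0015],"turn":0,"grip":0.15},{"delta_pos":[0,0,0.0015],"turn":0,"grip":0.15}]'|grep -E "tcp|contact|gap"
```

```text
tcp_pos: [517.2, -120.4, 8.1]
contact_force: [0.5, 0.3, -0.6]
finger_gap: 32.8
tcp_pos: [517.2, -120.4, 7.2]
contact_force: [-0.2, 0.9, -2.1]
finger_gap: 32.7
```

```bash
python3 -m pendant '[{"delta_pos":[0,0,0.001],"turn":0,"grip":0.15},{"delta_pos":[0,0,0.001],"turn":0,"grip":0.15}]'|grep -E "tcp|contact|gap"
```

```text
tcp_pos: [517.3, -120.5, 6.3]
contact_force: [-0.0, -0.1, -0.7]
finger_gap: 32.9
```

```bash
python3 -m pendant '[{"delta_pos":[0,0,0.001],"turn":0,"grip":0.15},{"delta_pos":[0,0,0.001],"turn":0,"grip":0.15}]'|grep -E "tcp|contact|gap"; python3 -m pendant '[{"delta_pos":[0,0,0.0005],"turn":0,"grip":0.15},{"delta_pos":[0,0,0.0005],"turn":0,"grip":0.15}]'|grep -E "tcp|contact|gap"
```

```text
tcp_pos: [517.4, -120.5, 6.1]
contact_force: [-3.9, -0.3, 11.1]
finger_gap: 32.8
tcp_pos: [517.5, -120.5, 6.1]
contact_force: [-5.4, -0.3, 16.8]
finger_gap: 32.5
```

```bash
python3 -m pendant '[{"delta_pos":[0,0,-0.002],"turn":0,"grip":0.3},{"delta_pos":[0,0,-0.002],"turn":0,"grip":0.6},{"delta_pos":[0,0,-0.002],"turn":0,"grip":1},{"delta_pos":[0,0,-0.002],"turn":0,"grip":1},{"delta_pos":[0,0,-0.002],"turn":0,"grip":1},{"delta_pos":[0,0,-0.04],"turn":0,"grip":1},{"delta_pos":[0,0,-0.08],"turn":0,"grip":1},{"delta_pos":[0,0,-0.12],"turn":0,"grip":1},{"delta_pos":[0,0,-0.16],"turn":0,"grip":1},{"delta_pos":[0,0,-0.2],"turn":0,"grip":1}]'|grep -E "tcp|contact|gap"; python3 -m pendant '[{"delta_pos":[0.04,0,0],"turn":0,"grip":1},{"delta_pos":[0.05,0,0],"turn":0,"grip":1},{"delta_pos":[0.05,0,0],"turn":0,"grip":1},{"delta_pos":[0.05,0,0],"turn":0,"grip":1}]'|grep -E "tcp|contact|gap"
python3 - <<'E'
from fit import *
c=cap('wrist');save(c,'w23');t=cap('side');
print([(x[0],x[1][4],onz(c,*x[0],30).round(1).tolist(),onz(c,*x[0],70).round(1).tolist()) for x in orange(c) if x[0][0]<400])
a=cv2.resize(c['img'][:,:,::-1],(400,300),interpolation=cv2.INTER_AREA);b=cv2.resize(t['img'][160:265,220:360,::-1],(400,300),interpolation=cv2.INTER_CUBIC)
cv2.imwrite('pics/fin.png',np.hstack([a,b]))
E
```

```text
tcp_pos: [516.8, -120.1, 206.5]
contact_force: [0.8, -1.3, -0.4]
finger_gap: 85.4
tcp_pos: [522.1, -70.1, 204.6]
contact_force: [0.4, -0.3, -1.3]
finger_gap: 85.2
[([283.6, 79.9], 384, [534.3, 26.1, 30.0], [533.8, 24.1, 70.0]), ([282.5, 142.6], 333, [527.3, -34.2, 30.0], [527.7, -29.4, 70.0]), ([281.6, 194.7], 289, [521.1, -89.2, 30.0], [522.1, -78.0, 70.0]), ([281.0, 236.5], 267, [515.7, -137.3, 30.0], [517.4, -120.6, 70.0]), ([386.1, 350.7], 342, [634.0, -308.3, 30.0], [622.0, -271.8, 70.0]), ([356.1, 377.1], 486, [594.7, -347.6, 30.0], [587.3, -306.6, 70.0])]
```

View pics/fin.png

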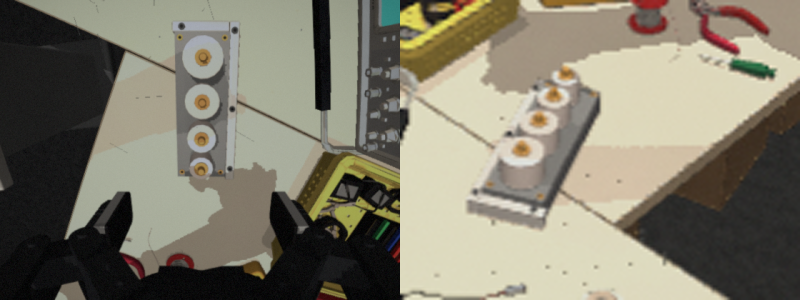

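```bash
python3 -c "
from bench import close_job
print(close_job())"
```

```text
the job is handed in; nothing more can be done
None
```

The job is handed in at about 45 s of the 210 s allowed: the last picture shows the block against both fences with all four bushings fully down in their own bores, inserted from largest to smallest; no bystander was touched that I could see, and `close_job()` returned no score.

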